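Load the filter cassette and lock its retaining rod

ROBOT

A 6-joint arm with a two-finger parallel gripper is mounted at the origin on the work surface. World frame = base frame: x ahead of the robot, y to its left, z up, the work surface at z = 0. Lengths are in mm, angles in rad, forces in N, time in s.
With the tool pointing down it reaches from about 275 to 1000 mm from the base axis. Payload 8.4 kg.
Tool frame: the origin (TCP) lies at the very end of the fingers, on their centre line; the grasp point (between the pads) lies 19 mm behind it; z points along the fingers, y is the direction in which the jaws open and shut (so a half turn about z gives the same grasp; the last joint's range is limited). The gripper opens to 85 mm and grips with 20 to 120 N. Pads are 22 mm wide; open, the fingers measure 114 mm over their backs; the gripper's body (76 mm by 85 mm) begins 54 mm behind the grasp point. The pads swing forward as they close: fully open they stand 13 mm farther back than shut.
Start: joints at [-1.206, 0.353, 1.633, -0, 1.155, -0.002], TCP at [224.143, -583.428, 231.281] pointing down, gripper open.
Joint ranges: [-2.63, 2.63], [-0.92, 2.1], [0.06, 2.66], [-1.3, 4.44], [0, 2.69], [-3.02, 3.02]. Speed limits (rad/s): [2.22, 2.22, 2.79, 3.14, 3.14, 3.14].

INTERFACE

Orientations are given as [roll, pitch, yaw] about the fixed x, y, z axes, in that order (R = Rz(yaw) Ry(pitch) Rx(roll)).
In Python, from rig import sense, grab_frame, get_calibration, sign_off, boxes_of, trace gives the robot as it stands.
- The arm moves only by the tool servo_tool, never from a script. Its argument "rows" is a list of rows, each a list of 3 entries, a list of its own where there are three numbers: the finger opening in mm, from 0 to 85.4, then the shift along the tool's x, y, z in mm, then the turn, a rotation vector about the tool's x, y, z in degrees. A call has 1 to 8 rows; each row shifts and turns the commanded pose from where the row before left it, along the tool's axes as they then stand; what a row does not reach is not made up. A row lasts 1/8 s, in which the tool goes at most 62.5 mm and 10.7 degrees, less where a joint would pass 70% of its speed; a pose out of reach is approached as far as the arm can. A call is refused whole if a number of a shift passes 62.5 or a number of a turn 10.7, either way. A call with a gripper value outside its range is refused whole. The fingers move at their own pace and stop on an object; "force" is the grip in N (left out, the last holds). Time passes only in rows, so rows that do not move let the fingers close. It gives the time, the measured TCP pose, the force and the opening at its end, in the units of the state.
- sense(): the state, without advancing time (a new reading comes with each control period).
- grab_frame(name): name is "scene" or "top" or "wrist"; returns the picture (384x512x3 uint8, blue, green, red); there is no depth.
- get_calibration(name): a dict with "intrinsics" (3x3 intrinsics, pixels), "world_to_cam" (4x4, takes a point from world to camera coordinates). Camera axes: x right, y down, z forward; pixel columns grow to the right and rows downward; lengths in mm; the calibration is good to about 2 mm. A picture is of the moment at which its call begins: read the wrist's pose just before it. get_calibration takes no time and is no camera call; for the wrist camera it gives the pose at the moment of the call.
- sign_off(): hands the job in, once; it reports no verdict.
Trained networks look in the newest picture that a camera, given by its name, has taken for a name from the list of things; names that differ only in an ending like _2 or _b are one class to them, and where a whole thing is asked for, a point or a joint stands for the part that bears it (a point fixed in the world has none). Each returns a list of dicts, best first, with "conf" (0 to 1); they miss things now and then, are a little off and sometimes report something else, mostly with a low value. They report only what shows in the picture. A call takes as long as a camera call. They do not tell look-alikes from the thing itself.
- boxes_of(camera, thing): "centre" ([x, y, z] in mm, in the coordinates of the camera as it stood for that picture, good to about 4 mm: the middle of the surface that is visible of it).
- trace(camera, thing): "mask" (384x512 bool, what is visible of it).
The state is a dict: "clock": time; "qpos": joint angles; "qvel": joint speeds; "joint_efforts": joint torques, N m; "eef_pos": TCP position; "tcp_rot": TCP orientation; "contact_force": force on the tool from outside, world axes, zero at the start; "wrist_torque": the same for the moment, N m; "opening": opening from 0.0 (shut) to 1.0 (fully open).
Only numpy, scipy, OpenCV 4.12 (cv2) and the standard library are available. Lean on these libraries where they do the work, as an engineer would, in place of code of your own. Each camera call takes 0.05 s, during which the arm holds its last target. There are 200 camera calls.

TASK

Load every filter cartridge standing on the bench into the cassette, each upright in its own slot (any slot), then thread the orange-headed rod through both end brackets and all the cartridges until its head rests against the bracket, and finally slide the yellow-knobbed bolt fully home into its keeper behind the head. The bolt stands across the rod's way at the start, so draw it back first; leave everything else on the bench where it is.

Things in the scene. Friction and masses are not known exactly. Their poses are not given: they have to be found in the camera images.
- cassette: Fixed black cassette; its place and turn vary. Origin: centre of the slot section, on the bench; z up, y along the row of slots (+y to the bolt end), x across. Inner floor 10 mm up. End brackets at y = 72.5 to 85.5 and -72.5 to -85.5 mm, 52 mm wide, tops 68 mm up, each with a 14 mm round hole along y at x = 0, 56 mm up. Beyond the +y bracket the bolt slides along x at y = 134 mm.
- floor (a point): Centre of the cassette's inner floor, 10 mm above the bench. Five slots in a row along cassette y at y = -60, -30, 0, 30, 60 mm, x = 0; each 26 mm long (y) and 49 mm wide (x). Dividers: 40 mm wide (x), 4 mm thick thinning to 2 at the top, tops 32 mm above the bench. Rails bound the slots at x = 24.5 to 29.5 mm on both sides, tops 22 mm above the bench.
- mouth (a point): Centre of the hole in the +y bracket, on its outer face (cassette x 0, y 85.5, 56 mm above the bench). The rod enters here, moving towards cassette -y.
- far_hole (a point): Centre of the hole in the other bracket, on its outer face (cassette x 0, y -85.5, 56 mm above the bench). The rod's line runs from the mouth through this.
- bolt (a joint): Bolt's place in m: 0 = fully drawn (towards cassette +x, mouth clear), 0.078 = home, tip 10 mm inside the keeper (towards -x). 12 mm steel bar 56 mm up, y 128 to 140 mm; above 0.02 it is in the way. Slides with 2 to 4 N, stays put. Its open channel: x 38 to 118, y 121 to 147 mm, top 60 mm up; brass keeper: x -34 to -48 mm, same y, top 64 mm up (cassette frame).
- bolt_knob (a point): Grip point on the bolt's upright yellow knob: 14 mm diameter, 70 to 100 mm above the bench, this point 86 mm up. It moves with the bolt along cassette x from x = 64 mm (drawn) to -14 mm (home), at cassette y = 134 mm.
- rod: Retaining rod, about 160 g. Origin on its axis at the shoulder where head meets shaft; shaft along its -y: steel, 10 mm diameter, 181 mm long, last 10 mm tapered to 4 mm; orange square head along +y, 22 x 22 x 38 mm. Centre of mass 28 mm down the shaft. Fully in, the shoulder rests on the +y bracket's outer face, the tip stands 10 mm out of the far one; 4.5 mm are left from head to bolt.
- rod_head (a point): Centre of the rod's orange head, 19 mm from the shoulder. At the start the rod lies level, axis 45 mm above the bench, on a fixed black stand (place and turn vary) with two open-topped forks, 30 mm wide and 54 mm high, 14 and 150 mm from the shoulder under the shaft; the head hangs free over a 10 mm base plate.
- rod_tip (a point): Tip of the rod's shaft, on its axis, 181 mm from the shoulder.
- red_mid (a point): Centre (half-way up, 30 mm above its underside) of the red filter cartridge: an upright black block 44 mm wide (its x), 22 mm thick (its y), 60 mm tall (z), with a round red glass in its lower half on both faces and a stripe of the same colour on top; 120 g. It stands on the bench at any turn; may be absent. Grasp it across its 44 mm width.
- red_hole (a point): Centre of the 15 mm round rod hole that runs through the red cartridge along its y, 46 mm above its underside, mid-width; standing in a slot it is level with the bracket holes. Either face may look either way.
- amber_mid (a point): Centre (half-way up, 30 mm above its underside) of the amber filter cartridge: an upright black block 44 mm wide (its x), 22 mm thick (its y), 60 mm tall (z), with a round amber glass in its lower half on both faces and a stripe of the same colour on top; 120 g. It stands on the bench at any turn; may be absent. Grasp it across its 44 mm width.
- amber_hole (a point): Centre of the 15 mm round rod hole that runs through the amber cartridge along its y, 46 mm above its underside, mid-width; standing in a slot it is level with the bracket holes. Either face may look either way.
- green_mid (a point): Centre (half-way up, 30 mm above its underside) of the green filter cartridge: an upright black block 44 mm wide (its x), 22 mm thick (its y), 60 mm tall (z), with a round green glass in its lower half on both faces and a stripe of the same colour on top; 120 g. It stands on the bench at any turn; may be absent. Grasp it across its 44 mm width.
- green_hole (a point): Centre of the 15 mm round rod hole that runs through the green cartridge along its y, 46 mm above its underside, mid-width; standing in a slot it is level with the bracket holes. Either face may look either way.
- blue_mid (a point): Centre (half-way up, 30 mm above its underside) of the blue filter cartridge: an upright black block 44 mm wide (its x), 22 mm thick (its y), 60 mm tall (z), with a round blue glass in its lower half on both faces and a stripe of the same colour on top; 120 g. It stands on the bench at any turn; may be absent. Grasp it across its 44 mm width.
- blue_hole (a point): Centre of the 15 mm round rod hole that runs through the blue cartridge along its y, 46 mm above its underside, mid-width; standing in a slot it is level with the bracket holes. Either face may look either way.
- white_mid (a point): Centre (half-way up, 30 mm above its underside) of the white filter cartridge: an upright black block 44 mm wide (its x), 22 mm thick (its y), 60 mm tall (z), with a round white glass in its lower half on both faces and a stripe of the same colour on top; 120 g. It stands on the bench at any turn; may be absent. Grasp it across its 44 mm width.
- white_hole (a point): Centre of the 15 mm round rod hole that runs through the white cartridge along its y, 46 mm above its underside, mid-width; standing in a slot it is level with the bracket holes. Either face may look either way.
- wipes_jar: Bystander: jar, 60 mm diameter, 75 mm tall; origin on the bench under it. Leave it alone.
- setting_ring: Bystander: steel setting ring lying flat, 60 mm diameter, 20 mm high; origin on the bench under it. Leave it alone.
- spare_lens: Bystander: black spare lens, 48 mm diameter, 36 mm tall; origin on the bench under it. Leave it alone.
- gauge_block: Bystander: steel gauge block 35 x 50 x 30 mm; origin on the bench under it. Leave it alone.
Mind the look-alikes: they are no part of the job. What is shaped like the part that bears amber_mid but pink, purple or turquoise is not meant.

How it is judged:
By the outcome, as a careful person would: the job done as asked, in the order asked, and still so for the second after the job is handed in, with the robot touching nothing.
Of filter_red, filter_amber, filter_green, filter_blue, filter_white only 3 to 5 are there at a start; the rules pass over those that are not, and their reading is None.
At some moment in a run one of filter_red, filter_amber, filter_green, filter_blue, filter_white may be knocked a few centimetres aside while the robot is not near it.
It also fails if it takes over 208 s, if anything falls off the work surface, if the arm or the gripper's body presses on something with over 40 N, if the wrist force passes 120 N, or if a joint passes its speed limit or range.

## Working session

There is one attempt and no reset: what is moved stays moved. The work goes in short steps, Python scripts to look and compute and a tool call to move; the robot and the scene stay as the last step left them, time stands still between calls to the robot, and variables do not carry over. Pictures are saved under pics/ and viewed, about 12 in all and at most 16, crops included, and the job is handed in when it is done.

Besides the shell and the picture viewer there is one more tool, called after "Emit:" by a JSON object that holds its "fn" and its "kwargs", one argument or row to a line. servo_tool: Moves the arm, as the interface text tells. Its arguments: {"type":"object","properties":{"rows":{"type":"array","items":{"type":"array"}},"force":{"type":"number"}},"required":["rows"]}

```bash
ls; mkdir -p pics; cat > h.py <<'E'
import numpy as np, cv2
from rig import *
def Tcw(cal): return np.linalg.inv(np.array(cal["world_to_cam"]))
def w(cal,p): return (Tcw(cal)@np.r_[p,1])[:3]
def ray(cal,uv,z):
    K=np.array(cal["intrinsics"]);T=Tcw(cal)
    d=T[:3,:3]@np.linalg.inv(K)@np.array([uv[0],uv[1],1.]);o=T[:3,3]
    return o+d*(z-o[2])/d[2]
def proj(cal,p):
    q=np.array(cal["world_to_cam"])@np.r_[p,1];q=np.array(cal["intrinsics"])@q[:3];return q[:2]/q[2]
E
python3 - <<'E'
from h import *
print(sense())
for c in ["top","scene"]:
    im=grab_frame(c);cv2.imwrite(f"pics/{c}0.png",im);cal=get_calibration(c)
    print(c,np.round(Tcw(cal)[:3],2).tolist(),np.array(cal["intrinsics"]).tolist())
    for n in ["red_mid","amber_mid","green_mid","blue_mid","white_mid","rod","rod_head","rod_tip","cassette","bolt_knob","mouth","far_hole","floor","bolt","wipes_jar","setting_ring","spare_lens","gauge_block"]:
        try:
            print(c,n,[(round(d["conf"],2),np.round(w(cal,d["centre"])).tolist()) for d in boxes_of(c,n)[:3]])
        except Exception as e: print(n,e)
E
```

```text
pics
{'clock': 0.0, 'qpos': array([-1.20637394e+00,  3.53625675e-01,  1.63416363e+00,  4.70865654e-06,
        1.15518992e+00, -2.39290378e-03]), 'qvel': array([ 0.00045925, -0.00048325,  0.0008461 , -0.00115127, -0.00047356,
        0.00136368]), 'joint_efforts': array([-1.67140137e-03, -6.05254483e+01, -3.42069197e+01, -2.96036501e-05,
        9.31978662e-03, -3.52646040e-06]), 'eef_pos': array([ 223.98403162, -582.96249748,  230.56309574]), 'tcp_rot': array([-3.14020610e+00, -7.62309281e-06,  3.66813385e-01]), 'contact_force': array([ 0.30614715, -0.02456599, -0.45982829]), 'wrist_torque': array([ 0.05120566, -0.01387183, -0.00343717]), 'opening': 0.9937542827809168}
top [[0.0, -0.98, 0.21, 180.39], [-1.0, -0.0, 0.0, 9.71], [-0.0, -0.21, -0.98, 1460.98]] [[487.15882972473224, 0.0, 261.1506359308355], [0.0, 487.15882972473224, 198.32032553877073], [0.0, 0.0, 1.0]]
top red_mid []
top amber_mid [(0.72, [392.0, -104.0, 63.0]), (0.7, [393.0, 123.0, 61.0]), (0.65, [389.0, -31.0, 59.0])]
top green_mid []
top blue_mid [(0.72, [370.0, 333.0, 61.0]), (0.44, [544.0, -71.0, 66.0])]
top white_
[... 1269 characters left out ...]
41.0, 44.0])]
scene rod_tip [(0.56, [508.0, 356.0, 52.0])]
scene cassette [(0.8, [534.0, -153.0, 12.0]), (0.24, [554.0, -76.0, 62.0])]
scene bolt_knob [(0.63, [553.0, -78.0, 66.0])]
scene mouth [(0.76, [533.0, -150.0, 6.0]), (0.74, [420.0, 45.0, 48.0]), (0.51, [418.0, 233.0, 51.0])]
scene far_hole [(0.59, [531.0, -146.0, 8.0])]
scene floor [(0.47, [424.0, 35.0, 44.0])]
scene bolt [(0.68, [550.0, -79.0, 59.0])]
scene wipes_jar [(0.66, [706.0, 118.0, 74.0]), (0.65, [389.0, -285.0, 57.0])]
scene setting_ring [(0.86, [664.0, 248.0, 19.0])]
scene spare_lens [(0.68, [532.0, -412.0, 35.0]), (0.21, [662.0, 245.0, 16.0])]
scene gauge_block [(0.67, [285.0, -394.0, 28.0]), (0.48, [506.0, 355.0, 53.0])]
```

```bash
python3 - <<'E'
import cv2
im=cv2.imread('pics/top0.png');cv2.imwrite('pics/top0b.png',cv2.resize(im,(800,600),interpolation=cv2.INTER_CUBIC))
im=cv2.imread('pics/scene0.png');cv2.imwrite('pics/scene0b.png',cv2.resize(im,(800,600),interpolation=cv2.INTER_CUBIC))
E
```

```text
(no output)
```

View pics/top0b.png

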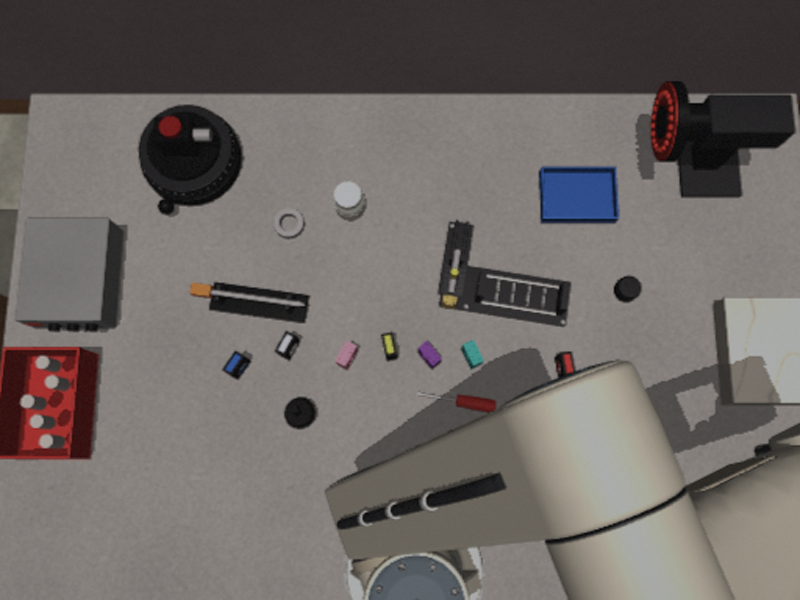

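View pics/scene0b.png

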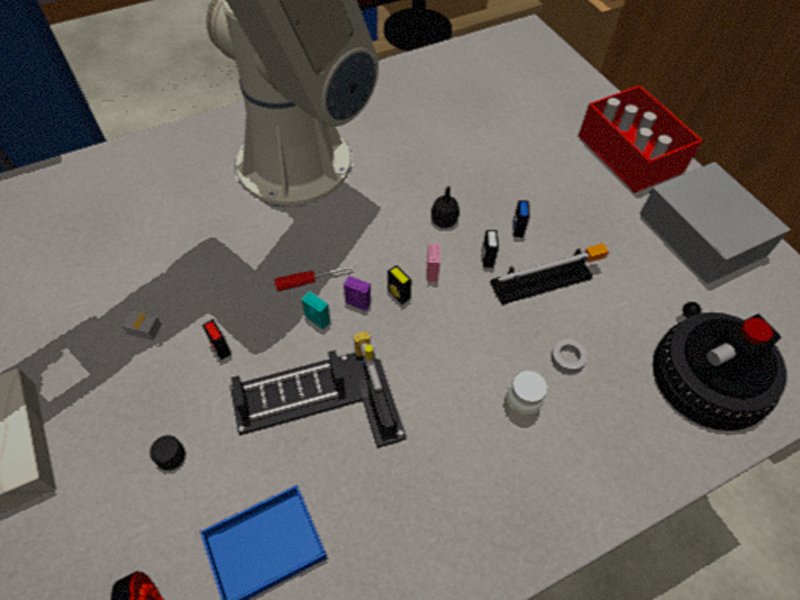

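Four cartridges stand on the bench: blue, white, amber (yellow stripe) and red, at (237,364), (288,345), (390,346) and (565,364) in the top view. The pink, purple and turquoise ones are look-alikes. The cassette is near (505,290), with its bolt end to the left and its channel pointing up; the rod is at (255,298) with its head to the left. Next I'll check the wrist camera geometry.

```bash
cat >> h.py <<'E'
from scipy.spatial.transform import Rotation as Ro
def tcp():
    s=sense();T=np.eye(4);r=s["tcp_rot"]
    T[:3,:3]=Ro.from_euler("xyz",r).as_matrix();T[:3,3]=s["eef_pos"];return T
def go(p,yaw,roll=180,pitch=0):
    """shift (tool axes) and turn to bring TCP to p, tool x heading yaw deg"""
    T=tcp();R=Ro.from_euler("xyz",[roll,pitch,yaw],degrees=True).as_matrix()
    d=T[:3,:3].T@(np.array(p)-T[:3,3]);t=Ro.from_matrix(T[:3,:3].T@R).as_rotvec(degrees=True)
    n=max(np.linalg.norm(d)/62.5,np.linalg.norm(t)/10.7)
    print("shift",np.round(d,1),"turn",np.round(t,1),"rows>=",round(n,2),"clock",round(sense()["clock"],1))
    return d,t
E
python3 - <<'E'
from h import *
cal=get_calibration("wrist");print(np.round(np.linalg.inv(tcp())@Tcw(cal),3),cal["intrinsics"])
go([500,-130,360],-9-90);go([500,-130,360],-9+90)
go([500,-130,360],-9)
E
```

```text
[[ 0.00000e+00 -9.47000e-01 -3.21000e-01  8.25500e+01]
 [ 1.00000e+00  1.00000e-03 -0.00000e+00  8.35000e-01]
 [ 0.00000e+00 -3.21000e-01  9.47000e-01 -1.42414e+02]
 [ 0.00000e+00  0.00000e+00  0.00000e+00  1.00000e+00]] [[313.86549679   0.         253.11592351]
 [  0.         313.86549679 197.2479934 ]
 [  0.           0.           1.        ]]
shift [ 420.1 -324.3 -128.7] turn [ -0.   0. 120.] rows>= 11.22 clock 1.9
shift [ 420.1 -324.3 -128.7] turn [ -0.  -0. -60.] rows>= 8.74 clock 1.9
shift [ 420.1 -324.3 -128.7] turn [-0.  0. 30.] rows>= 8.74 clock 1.9
```

```bash
python3 - <<'E'
from h import *
go([540,-130,230],-9)
E
```

```text
shift [ 457.5 -310.     1.3] turn [-0.  0. 30.] rows>= 8.84 clock 1.9
```

Emit:
{"fn": "servo_tool", "kwargs": {
  "rows": [
    [85,[50,-34,0],[0,0,0]],
    [85,[50,-34,0],[0,0,0]],
    [85,[50,-34,0],[0,0,0]],
    [85,[50,-34,0],[0,0,0]],
    [85,[50,-34,0],[0,0,0]],
    [85,[50,-34,0],[0,0,0]],
    [85,[50,-34,0],[0,0,0]],
    [85,[50,-34,0],[0,0,0]]
  ]
}}

```text
clock: 2.9
eef_pos: [501.0, -184.4, 231.6]
tcp_rot: [3.141, -0.001, 0.367]
contact_force: [0.5, -0.8, 0.3]
opening: 0.995
```

Emit:
{"fn": "servo_tool", "kwargs": {
  "rows": [
    [85,[50,-34,0],[0,0,0]],
    [85,[7,-4,0],[0,0,10]],
    [85,[0,0,0],[0,0,10]],
    [85,[0,0,0],[0,0,10]],
    [85,[0,0,0],[0,0,0]],
    [85,[0,0,0],[0,0,0]],
    [85,[0,0,0],[0,0,0]]
  ]
}}

```text
clock: 3.78
eef_pos: [539.5, -130.3, 231.3]
tcp_rot: [3.142, -0.0, -0.155]
contact_force: [-0.5, -0.4, 0.1]
opening: 1.0
```

```bash
cat >> h.py <<'E'
def snap(c,f,scale=800/512):
    cal=get_calibration(c);im=grab_frame(c);np.savez(f"pics/{f}.npz",im=im,w=cal["world_to_cam"],k=cal["intrinsics"])
    cv2.imwrite(f"pics/{f}.png",cv2.resize(im,None,fx=scale,fy=scale,interpolation=cv2.INTER_CUBIC));return im,cal
def load(f):
    d=np.load(f"pics/{f}.npz");return d["im"],{"world_to_cam":d["w"],"intrinsics":d["k"]}
E
python3 - <<'E'
from h import *
T=tcp();print(T[:3,3],sense()["tcp_rot"],sense()["clock"],sense()["contact_force"],sense()["qpos"])
im,cal=snap("wrist","w1")
E
```

```text
[ 539.5480874  -130.25728209  231.31407478] [ 3.14158801e+00 -5.64226536e-05 -1.54791132e-01] 3.775 [-0.52164508 -0.38858817  0.11874292] [-2.39589044e-01  2.44688756e-01  1.78443245e+00  1.73038390e-07
  1.11241483e+00  1.48599834e+00]
```

View pics/w1.png

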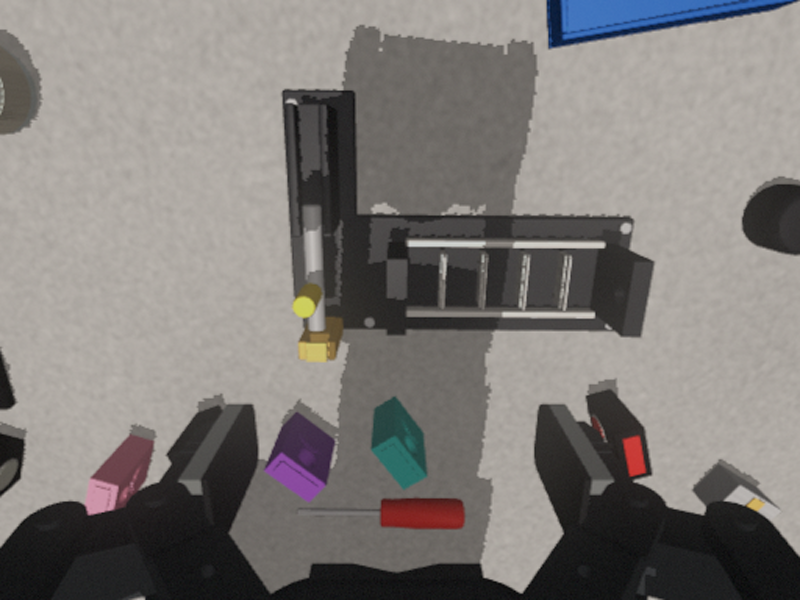

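The wrist view shows the cassette clearly: rails at rows 243 and 314, dividers at columns 445, 484, 525 and 567, knob at (304,306), brass keeper at (318,345). Red is at (622,437). Next I'll take a second view a quarter turn away to cancel the camera offset.

Emit:
{"fn": "servo_tool", "kwargs": {
  "rows": [
    [85,[-4,55,0],[0,0,0]],
    [85,[-4,55,0],[0,0,0]],
    [85,[0,0,0],[0,0,-10.5]],
    [85,[0,0,0],[0,0,-10.5]],
    [85,[0,0,0],[0,0,-10.5]],
    [85,[0,0,0],[0,0,-10.5]],
    [85,[0,0,0],[0,0,-10.5]],
    [85,[0,0,0],[0,0,-10.5]]
  ]
}}

```text
clock: 4.82
eef_pos: [514.5, -237.6, 231.3]
tcp_rot: [3.142, -0.0, 0.95]
contact_force: [-0.2, -0.7, -0.7]
opening: 0.995
```

Emit:
{"fn": "servo_tool", "kwargs": {
  "rows": [
    [85,[0,0,0],[0,0,-10.5]],
    [85,[0,0,0],[0,0,-10.5]],
    [85,[0,0,0],[0,0,-6]],
    [85,[0,0,0],[0,0,0]],
    [85,[0,0,0],[0,0,0]],
    [85,[0,0,0],[0,0,0]]
  ]
}}

```text
clock: 5.58
eef_pos: [514.5, -237.6, 231.3]
tcp_rot: [3.142, -0.0, 1.413]
contact_force: [0.0, 0.0, 0.0]
opening: 0.994
```

```bash
cat > fit.py <<'E'
from h import *
from scipy.optimize import minimize
def polys(): 
    P=[]
    def rect(x0,x1,y0,y1,z): return np.array([[x0,y0,z],[x1,y0,z],[x1,y1,z],[x0,y1,z]],float)
    for s in(1,-1): P.append(rect(*sorted((s*24.5,s*29.5)),-72.5,72.5,22))
    for y in(-45,-15,15,45): P.append(rect(-20,20,y-1,y+1,32))
    return P
def pts():
    A=[];B=[]
    for p in polys():
        lo,hi=p.min(0),p.max(0)
        m=2.5
        xs=np.linspace(lo[0]+.3,hi[0]-.3,5 if hi[0]-lo[0]<10 else 40);ys=np.linspace(lo[1]+.3,hi[1]-.3,3 if hi[1]-lo[1]<10 else 80)
        A.append(np.array([[x,y,lo[2]] for x in xs for y in ys]))
        if hi[0]-lo[0]<10: B.append(np.array([[x,y,lo[2]] for x in(lo[0]-m,hi[0]+m) for y in ys]))
        else: B.append(np.array([[x,y,lo[2]] for y in(lo[1]-m,hi[1]+m) for x in xs]))
    return A,B
A,B=pts()
def samp(g,cal,P,q):
    c,s=np.cos(q[2]),np.sin(q[2]);W=np.c_[q[0]+c*P[:,0]-s*P[:,1],q[1]+s*P[:,0]+c*P[:,1],P[:,2],np.ones(len(P))]
    u=(np.array(cal["intrinsics"])@(np.array(cal["world_to_cam"])@W.T)[:3]);u=(u[:2]/u[2]).astype(np.float32)
    return cv2.remap(g,u[0][None],u[1][None],cv2.INTER_LINEAR)[0]
def fit(f,q0):
    im,cal=load(f);g=cv2.GaussianBlur(im,(0,0),.6).min(2).astype(np.float32)
    def cost(q):
        return -sum(samp(g,cal,a,q).mean()-samp(g,cal,b,q).mean() for a,b in zip(A,B))
    best=min(((cost([q0[0]+dx,q0[1]+dy,q0[2]+da]),dx,dy,da) for dx in range(-24,25,2) for dy in range(-24,25,2) for da in np.radians([-4,-2,0,2,4])))
    r=minimize(cost,np.array(q0)+best[1:],method="Nelder-Mead",options=dict(initial_simplex=np.array(q0)+best[1:]+np.array([[0,0,0],[1.5,0,0],[0,1.5,0],[0,0,.02]]),xatol=.01,fatol=.01,maxiter=800))
    return r.x,r.fun
def drawc(f,q,out):
    im,cal=load(f);k=2;im=cv2.resize(im,None,fx=1.5,fy=1.5,interpolation=cv2.INTER_CUBIC)
    def R(x0,x1,y0,y1,z): return np.array([[x0,y0,z],[x1,y0,z],[x1,y1,z],[x0,y1,z]],float)
    for p in polys()+[R(-26,26,72.5,85.5,68),R(-26,26,-85.5,-72.5,68),R(38,118,121,147,60),R(-48,-34,121,147,64)]:
        c,s=np.cos(q[2]),np.sin(q[2])
        u=[proj(cal,[q[0]+c*x-s*y,q[1]+s*x+c*y,z]) for x,y,z in p]
        cv2.polylines(im,[np.round((np.array(u)*1.5+.25)*8).astype(int)],True,(0,0,255),1,cv2.LINE_AA,3)
    cv2.imwrite(out,im)
E
python3 - <<'E'
from fit import *
print(sense()["eef_pos"],sense()["tcp_rot"],sense()["qpos"][5])
snap("wrist","w2")
ims=[]
for f in("w1","w2"):
    q,c=fit(f,[528,-158,-.15]);print(f,q,np.degrees(q[2]),c);drawc(f,q,f"pics/{f}d.png")
    ims.append(cv2.imread(f"pics/{f}d.png"))
cv2.imwrite("pics/fit.png",np.hstack([cv2.resize(ims[0][100:420,200:720],(400,246)),cv2.resize(ims[1],(400,300))[:246]]) if 0 else cv2.resize(np.vstack([ims[0][60:360,240:680],cv2.resize(ims[1][:, :],(440,330))]),None,fx=.95,fy=.95))
E
```

```text
[ 514.49564606 -237.55881093  231.30896372] [ 3.14154962e+00 -1.34259049e-05  1.41286680e+00] -0.2773111888124306
w1 [ 5.19081513e+02 -1.76626447e+02 -1.67408211e-01] -9.591783957790602 -286.97552490234375
w2 [ 5.18280717e+02 -1.76736673e+02 -1.64887294e-01] -9.447346019471661 -317.58709716796875
```

View pics/fit.png

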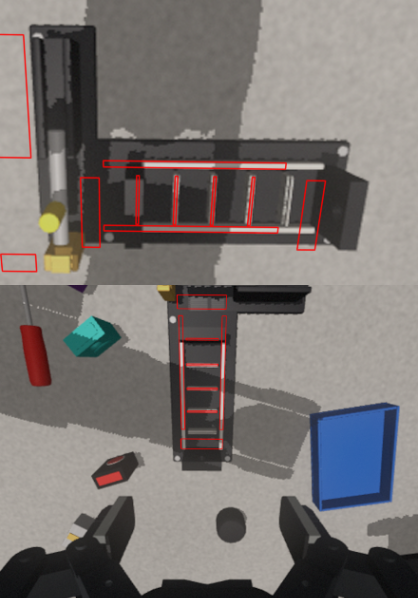

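The fit landed one slot too far along +y in both views. I'll refit one pitch over.

```bash
python3 - <<'E'
from fit import *
ims=[]
for f in("w1","w2"):
    q,c=fit(f,[514,-206,-.166]);print(f,q,np.degrees(q[2]),c);drawc(f,q,f"pics/{f}d.png")
    ims.append(cv2.imread(f"pics/{f}d.png"))
cv2.imwrite("pics/fit2.png",np.hstack([cv2.resize(ims[0][60:360,240:680],(440,330)),ims[1][:330,180:540]]))
cal=load("w2")[1];T=tcp()
E
```

```text
w1 [ 5.14134848e+02 -2.06189826e+02 -1.64719467e-01] -9.437730245620715 -366.7783203125
w2 [ 5.13320419e+02 -2.06447338e+02 -1.63765582e-01] -9.383076692454598 -348.7240905761719
```

View pics/fit2.png

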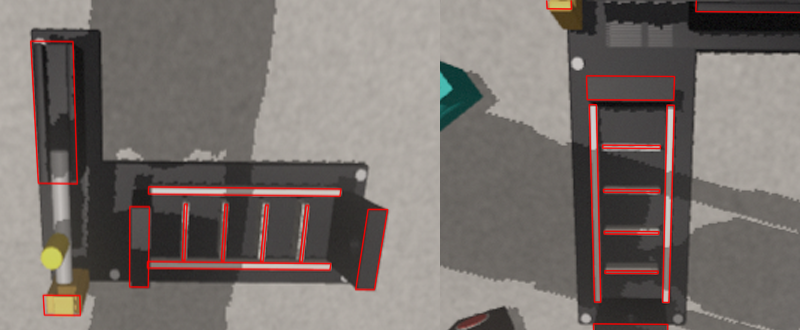

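The fit is good now: cassette at (513.9, -206.7) with yaw -9.41°, and the two views agree to within 1 mm. Next I'll locate the knob and the cartridges.

```bash
cat >> h.py <<'E'
C=np.array([513.9,-206.7]);CY=np.radians(-9.41);E0=np.array([.19,-.57])
def c2w(x,y): c,s=np.cos(CY),np.sin(CY);return np.array([C[0]+c*x-s*y,C[1]+s*x+c*y])
def w2c(p): d=np.array(p)[:2]-C;c,s=np.cos(CY),np.sin(CY);return np.array([c*d[0]+s*d[1],-s*d[0]+c*d[1]])
def corr(cal,p):
    T=Tcw(cal);xc=-T[:2,1];xc=xc/np.linalg.norm(xc) # tool x ~ -cam y
    ty=np.array([xc[1],-xc[0]]);return p[:2]-(xc*E0[0]+ty*E0[1])
HUE={"red":[(0,6),(174,180)],"amber":[(20,34)],"blue":[(105,125)],"green":[(45,75)],"orange":[(8,19)]}
def cmask(im,col):
    h=cv2.cvtColor(im,cv2.COLOR_BGR2HSV)
    if col=="white": return ((h[...,1]<60)&(h[...,2]>150)).astype(np.uint8)
    m=np.zeros(h.shape[:2],bool)
    for a,b in HUE[col]: m|=(h[...,0]>=a)&(h[...,0]<=b)
    return (m&(h[...,1]>120)&(h[...,2]>70)).astype(np.uint8)
def stripes(im,cal,col,z,amin=15):
    n,l,st,_=cv2.connectedComponentsWithStats(cmask(im,col));out=[]
    for i in range(1,n):
        if st[i,4]<amin: continue
        v,u=np.nonzero(l==i);P=np.array([corr(cal,ray(cal,(a,b),z)) for a,b in zip(u,v)])
        (c,s,a)=cv2.minAreaRect(P.astype(np.float32));
        if s[0]<s[1]: a+=90;s=s[::-1]
        out.append((np.round(c,1).tolist(),np.round(s,1).tolist(),round((a+90)%180-90,1),int(st[i,4]),[int(u.mean()),int(v.mean())],np.round(P.mean(0),1).tolist()))
    return out
E
python3 - <<'E'
from h import *
for f in("w1","w2"):
    im,cal=load(f);print(f)
    for col,z in(("red",60),("amber",100)):
        for o in stripes(im,cal,col,z): print(col,o, w2c(o[0]))
E
```

```text
w1
red ([403.2, -259.4], [13.9, 2.5], 16.8, 17, [381, 271], [404.1, -259.4]) [-100.59402858  -70.09009497]
red ([373.2, -286.8], [35.7, 13.5], 8.9, 302, [405, 291], [373.4, -286.8]) [-125.71048852 -102.02633521]
red ([344.3, -122.3], [64.5, 28.7], 81.2, 977, [270, 328], [344.9, -122.7]) [-181.11704527   55.5349972 ]
amber ([542.4, -79.6], [20.7, 12.6], -45.6, 256, [196, 192], [542.4, -79.1]) [  7.33587902 130.049394  ]
amber ([513.1, -84.2], [14.3, 9.0], 38.2, 51, [207, 220], [513.3, -83.9]) [-20.81775817 120.72079748]
amber ([512.6, -70.4], [10.3, 3.8], -8.8, 35, [193, 223], [512.1, -70.4]) [-23.56730445 134.25335065]
amber ([352.6, -349.9], [8.3, 7.6], 51.1, 51, [482, 322], [352.7, -349.7]) [-135.71655432 -167.64530081]
w2
red ([333.1, -123.0], [66.2, 25.2], 78.0, 1832, [42, 86], [332.9, -122.1]) [-192.05188534   53.01323738]
red ([389.2, -261.3], [20.8, 3.8], 10.0, 53, [141, 213], [390.1, -261.3]) [-114.09499307  -74.25350198]
red ([374.1, -286.6], [34.7, 13.4], 8.4, 350, [133, 236], [374.1, -286.6]) [-124.85529888 -101.68187814]
amber ([500.3, -89.9], [15.9, 9.9], -39.0, 152, [202, 5], [499.8, -89.8]) [-32.51357733 113.00472242]
amber ([324.5, -343.8], [12.1, 8.7], -42.7, 73, [88, 308], [324.5, -342.9]) [-164.43576933 -166.22168259]
```

```bash
python3 - <<'E'
from h import *
im,cal=load("w1");p=corr(cal,ray(cal,(194.6-.2,195.8-.2),100));print(w2c(p))
kx=w2c(p)[0]
for z in(231,76): go([*c2w(kx,134),z],80.59)
E
```

```text
[  3.86646437 132.21670564]
shift [164.4  -0.7   0.2] turn [-0.  -0.   0.4] rows>= 2.63 clock 5.6
shift [164.4  -0.6 155.2] turn [-0.  -0.   0.4] rows>= 3.62 clock 5.6
```

Emit:
{"fn": "servo_tool", "kwargs": {
  "rows": [
    [60,[55,0,0],[0,0,0.4]],
    [60,[55,-0.6,0],[0,0,0]],
    [60,[54.4,0,10],[0,0,0]],
    [60,[0,0,55],[0,0,0]],
    [60,[0,0,55],[0,0,0]],
    [60,[0,0,39],[0,0,0]],
    [60,[0,0,0],[0,0,0]]
  ]
}}

```text
clock: 6.5
eef_pos: [538.1, -74.8, 69.9]
tcp_rot: [-3.136, 0.0, 1.407]
contact_force: [0.9, -0.6, 0.5]
opening: 0.707
```

Emit:
{"fn": "servo_tool", "kwargs": {
  "rows": [
    [0,[0,0,0],[0,0,0]],
    [0,[0,0,0],[0,0,0]],
    [0,[0,0,0],[0,0,0]],
    [0,[0,0,0],[0,0,0]],
    [0,[0,0,0],[0,0,0]],
    [0,[0,0,0],[0,0,0]]
  ],
  "force": 40
}}

```text
clock: 7.25
eef_pos: [541.4, -75.4, 74.1]
tcp_rot: [3.139, -0.0, 1.407]
contact_force: [-2.3, 0.7, 7.6]
opening: 0.148
```

```bash
python3 - <<'E'
from h import *
s=sense();print(s["eef_pos"],w2c(s["eef_pos"]),s["opening"]*85.4,s["contact_force"]);go([*c2w(64,134),72],80.59)
E
```

```text
[541.35120637 -75.39432804  74.06549555] [  5.61357875 134.02699711] 12.630056400493805 [-2.28035778  0.65538933  7.63276412]
shift [-0.  58.4  2.2] turn [ 0.1 -0.   0. ] rows>= 0.93 clock 7.2
```

Emit:
{"fn": "servo_tool", "kwargs": {
  "rows": [
    [0,[0,0,-2],[0,0,0]],
    [0,[0,12,0],[0,0,0]],
    [0,[0,12,0],[0,0,0]],
    [0,[0,12,0],[0,0,0]],
    [0,[0,12,0],[0,0,0]],
    [0,[0,8,0],[0,0,0]],
    [0,[0,3,0],[0,0,0]],
    [0,[0,0,0],[0,0,0]]
  ]
}}

```text
clock: 8.25
eef_pos: [598.1, -84.8, 74.2]
tcp_rot: [-3.141, 0.0, 1.407]
contact_force: [-3.3, -0.3, -2.8]
opening: 0.146
```

```bash
python3 - <<'E'
from h import *
s=sense();print(s["eef_pos"],w2c(s["eef_pos"]),s["opening"]*85.4,s["contact_force"])
E
```

```text
[598.14980573 -84.82370481  74.21843705] [ 63.1895614  134.01097128] 12.485290181175271 [-3.28956929 -0.25995983 -2.79781344]
```

Emit:
{"fn": "servo_tool", "kwargs": {
  "rows": [
    [40,[0,0,0],[0,0,0]],
    [40,[0,0,0],[0,0,0]],
    [40,[0,0,-50],[0,0,0]],
    [60,[0,0,-50],[0,0,0]],
    [85,[-47.1,-37.7,-6],[0,0,0]],
    [85,[-47.1,-37.7,0],[0,0,0]],
    [85,[-47.1,-37.7,0],[0,0,0]],
    [85,[-47.1,-37.7,0],[0,0,0]]
  ]
}}

```text
clock: 9.25
eef_pos: [418.3, -247.4, 181.1]
tcp_rot: [3.139, 0.001, 1.408]
contact_force: [0.4, -1.4, -0.6]
opening: 0.992
```

Emit:
{"fn": "servo_tool", "kwargs": {
  "rows": [
    [85,[-47.1,-37.7,0],[0,0,0]],
    [85,[0,0,0],[0,0,-10]],
    [85,[0,0,0],[0,0,-8]],
    [85,[0,0,0],[0,0,0]],
    [85,[0,0,0],[0,0,0]]
  ]
}}

```text
clock: 9.88
eef_pos: [374.5, -286.5, 180.5]
tcp_rot: [3.141, 0.001, 1.718]
contact_force: [0.6, 1.1, 0.7]
opening: 0.995
```

```bash
cat > look.py <<'E'
import sys
from h import *
f,col=sys.argv[1:3];im,cal=snap("wrist",f)
s=sense();print(s["eef_pos"],s["contact_force"])
for o in stripes(im,cal,col,60,40): print(o)
E
python3 look.py w3 red
```

```text
[ 374.46223473 -286.37653472  180.43770815] [ 0.11123423 -0.27473041 -0.75153441]
([309.9, -157.3], [22.5, 14.2], 8.5, 533, [191, 8], [309.7, -155.8])
([371.2, -266.0], [18.8, 3.5], 8.5, 87, [252, 165], [371.2, -265.6])
([373.8, -286.0], [34.3, 11.9], 8.5, 530, [252, 188], [374.5, -286.1])
```

Emit:
{"fn": "servo_tool", "kwargs": {
  "rows": [
    [85,[0,-0.5,50],[0,0,0]],
    [85,[0,0,50],[0,0,0]],
    [85,[0,0,40],[0,0,0]],
    [85,[0,0,14],[0,0,0]],
    [85,[0,0,0],[0,0,0]],
    [20,[0,0,0],[0,0,0]],
    [20,[0,0,0],[0,0,0]],
    [20,[0,0,0],[0,0,0]]
  ],
  "force": 40
}}

```text
clock: 10.92
eef_pos: [374.3, -287.1, 27.5]
tcp_rot: [3.14, 0.002, 1.721]
contact_force: [-0.4, 0.6, 9.6]
opening: 0.507
```

Emit:
{"fn": "servo_tool", "kwargs": {
  "rows": [
    [20,[0,0,0],[0,0,0]],
    [20,[0,0,0],[0,0,0]],
    [20,[0,0,-50],[0,0,0]],
    [20,[0,0,-50],[0,0,0]]
  ]
}}

```text
clock: 11.42
eef_pos: [373.3, -286.3, 127.7]
tcp_rot: [-3.141, -0.001, 1.721]
contact_force: [0.7, -0.6, -1.9]
opening: 0.505
```

```bash
python3 - <<'E'
from h import *
s=sense();print(s["eef_pos"],s["opening"]*85.4,s["contact_force"])
go([*c2w(0,-30),130],80.59)
E
```

```text
[ 373.31492738 -286.25832113  127.68560328] 43.09580465599895 [ 0.6640101  -0.63911361 -1.87156587]
shift [ 29.1 141.6  -2.4] turn [-0. -0. 18.] rows>= 2.31 clock 11.4
```

Emit:
{"fn": "servo_tool", "kwargs": {
  "rows": [
    [20,[10,47,0],[0,0,0]],
    [20,[10,47,0],[0,0,0]],
    [20,[9.1,47.6,0],[0,0,9]],
    [20,[0,0,0],[0,0,9]],
    [20,[0,0,0],[0,0,0]],
    [20,[0,0,0],[0,0,0]],
    [20,[0,0,0],[0,0,0]]
  ]
}}

```text
clock: 12.3
eef_pos: [508.8, -236.8, 126.5]
tcp_rot: [3.142, 0.0, 1.408]
contact_force: [0.3, 0.3, -0.6]
opening: 0.506
```

```bash
python3 - <<'E'
from h import *
s=sense();print(s["eef_pos"],w2c(s["eef_pos"]),s["contact_force"])
go([*c2w(0,-30),38],80.59)
E
```

```text
[ 508.84301868 -236.82013913  126.48901938] [ -0.06434577 -30.54163881] [ 0.28736733  0.32497081 -0.56332297]
shift [ 0.5  0.1 88.5] turn [0.  0.  0.1] rows>= 1.42 clock 12.3
```

Emit:
{"fn": "servo_tool", "kwargs": {
  "rows": [
    [20,[0.5,0,40],[0,0,0]],
    [20,[0,0,20],[0,0,0]],
    [20,[0,0,15],[0,0,0]],
    [20,[0,0,10],[0,0,0]],
    [20,[0,0,4],[0,0,0]],
    [20,[0,0,0],[0,0,0]]
  ]
}}

```text
clock: 13.05
eef_pos: [509.8, -236.3, 37.9]
tcp_rot: [3.141, 0.0, 1.407]
contact_force: [-0.4, -0.3, -1.7]
opening: 0.51
```

Emit:
{"fn": "servo_tool", "kwargs": {
  "rows": [
    [58,[0,0,0],[0,0,0]],
    [58,[0,0,0],[0,0,0]],
    [58,[0,0,0],[0,0,0]],
    [58,[0,0,-60],[0,0,0]],
    [85,[0,0,-60],[0,0,0]],
    [85,[48,-24.8,-22],[0,0,0]],
    [85,[48,-24.8,0],[0,0,0]],
    [85,[48,-24.8,0],[0,0,0]]
  ]
}}

```text
clock: 14.05
eef_pos: [459.0, -80.6, 179.9]
tcp_rot: [3.14, -0.0, 1.406]
contact_force: [1.5, 1.0, 1.4]
opening: 0.997
```

Emit:
{"fn": "servo_tool", "kwargs": {
  "rows": [
    [85,[48,-24.8,0],[0,0,0]],
    [85,[48,-24.8,0],[0,0,0]],
    [85,[48,-24.8,0],[0,0,0]],
    [85,[48,-24.8,0],[0,0,0]],
    [85,[0,0,0],[0,0,0]],
    [85,[0,0,0],[0,0,0]]
  ]
}}

```text
clock: 14.8
eef_pos: [392.9, 123.8, 179.4]
tcp_rot: [3.141, 0.0, 1.408]
contact_force: [-0.0, -0.3, 0.1]
opening: 0.995
```

```bash
python3 look.py w4 amber; python3 - <<'E'
from h import *
im,cal=load("w4")
for o in stripes(im,cal,"white",60,40): print("w",o)
for o in stripes(im,cal,"blue",60,40): print("b",o)
E
```

```text
[393.10098831 123.26457579 179.32559213] [ 0.11399878  0.29790463 -0.5178096 ]
([407.5, 76.9], [19.5, 9.6], 11.1, 172, [275, 235], [407.5, 76.8])
([410.0, 45.7], [35.2, 13.6], 12.5, 466, [283, 264], [410.1, 45.8])
w ([437.0, 152.1], [496.9, 261.4], -18.8, 95168, [274, 121], [422.0, 172.9])
w ([488.2, 230.9], [46.5, 5.7], 82.0, 481, [354, 30], [488.6, 233.9])
w ([411.9, 239.3], [34.0, 12.0], -27.8, 795, [251, 41], [411.9, 239.4])
w ([407.4, 96.9], [25.2, 22.1], -65.5, 399, [271, 215], [406.1, 97.3])
w ([437.6, 64.6], [14.1, 7.4], 36.4, 55, [310, 242], [438.0, 64.6])
w ([436.7, -31.3], [143.1, 67.9], -86.7, 4246, [325, 322], [443.2, -29.6])
w ([356.5, -32.2], [78.3, 43.3], -85.4, 1557, [243, 338], [357.4, -34.6])
w ([299.2, -48.4], [72.5, 24.6], 50.6, 508, [190, 356], [298.2, -49.8])
```

View pics/w4.png

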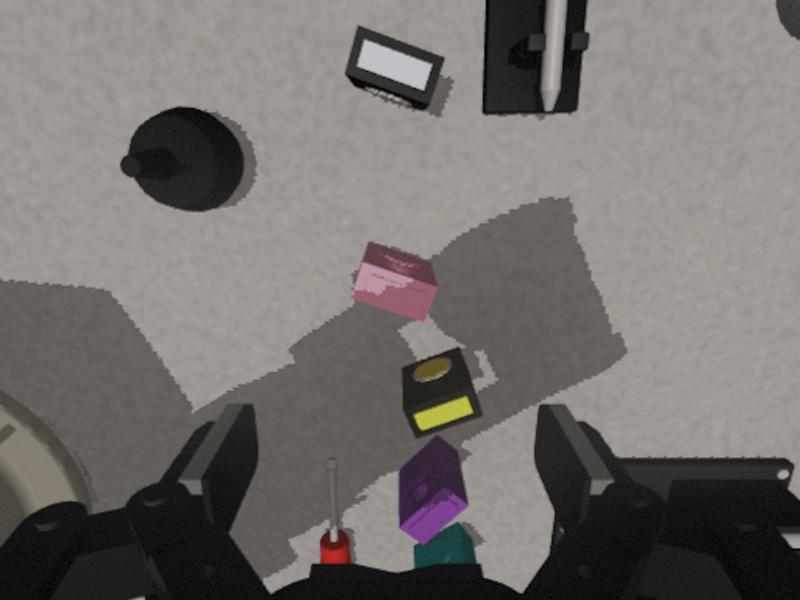

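This corrects my earlier reading: amber is at (410,46), and the object at y 123 is the pink look-alike. Amber's stripe shows at (443,412), with purple right behind it at (432,510). White is at (395,65), and the rod tip is at (548,105).

```bash
python3 - <<'E'
from h import *
go([410,45.7,180],102.5)
E
```

```text
shift [-73.8  29.3  -0.7] turn [  0.    0.  -21.9] rows>= 2.05 clock 14.8
```

Emit:
{"fn": "servo_tool", "kwargs": {
  "rows": [
    [64,[-37,14.6,0],[0,0,0]],
    [64,[-36.8,14.7,0],[0,0,-7.3]],
    [64,[0,0,0],[0,0,-7.3]],
    [64,[0,0,0],[0,0,-7.3]],
    [64,[0,0,0],[0,0,0]],
    [64,[0,0,0],[0,0,0]],
    [64,[0,0,0],[0,0,0]]
  ]
}}

```text
clock: 15.72
eef_pos: [409.8, 46.0, 179.3]
tcp_rot: [-3.142, 0.0, 1.787]
contact_force: [-0.1, 0.2, 0.0]
opening: 0.748
```

```bash
python3 look.py w5 amber; python3 - <<'E'
from h import *
go([410,45.7,26.5],102.5)
E
```

```text
[409.76088449  46.08984615 179.25241943] [0.15053751 0.37760821 0.11916431]
([405.8, 66.7], [18.7, 3.5], 12.4, 100, [252, 165], [405.6, 66.7])
([409.9, 46.1], [34.3, 11.9], 12.4, 558, [252, 189], [409.9, 46.2])
([492.1, -67.4], [27.8, 25.6], 80.4, 338, [310, 312], [494.5, -68.3])
shift [ -0.4   0.2 152.8] turn [-0.   0.  -0.1] rows>= 2.44 clock 15.8
```

Emit:
{"fn": "servo_tool", "kwargs": {
  "rows": [
    [64,[0,0,50],[0,0,0]],
    [64,[0,0,50],[0,0,0]],
    [64,[0,0,40],[0,0,0]],
    [64,[0,0,13],[0,0,0]],
    [64,[0,0,0],[0,0,0]],
    [20,[0,0,0],[0,0,0]],
    [20,[0,0,0],[0,0,0]],
    [20,[0,0,0],[0,0,0]]
  ],
  "force": 40
}}

```text
clock: 16.77
eef_pos: [410.8, 46.3, 27.6]
tcp_rot: [3.139, 0.0, 1.789]
contact_force: [-2.1, 0.0, 9.1]
opening: 0.507
```

Emit:
{"fn": "servo_tool", "kwargs": {
  "rows": [
    [20,[0,0,0],[0,0,0]],
    [20,[0,0,0],[0,0,0]],
    [20,[0,0,-50],[0,0,0]],
    [20,[0,0,-50],[0,0,0]],
    [20,[0,0,-15],[0,0,0]],
    [20,[0,0,0],[0,0,0]]
  ]
}}

```text
clock: 17.52
eef_pos: [411.0, 46.3, 143.1]
tcp_rot: [3.137, 0.0, 1.789]
contact_force: [-0.5, -0.2, -1.4]
opening: 0.507
```

```bash
python3 - <<'E'
from h import *
s=sense();print(s["eef_pos"],s["opening"]*85.4,s["contact_force"])
go([*c2w(0,0),140],80.59)
E
```

```text
[410.96101978  46.30627892 143.10944563] 43.30202810081585 [-0.52651548 -0.16104816 -1.44116271]
shift [-269.3   45.7    3.4] turn [ 0.3 -0.  21.9] rows>= 4.37 clock 17.5
```

Emit:
{"fn": "servo_tool", "kwargs": {
  "rows": [
    [20,[-53.8,9.1,0],[0,0,0]],
    [20,[-53.8,9.1,0],[0,0,0]],
    [20,[-53.8,9.1,0],[0,0,0]],
    [20,[-53.8,9.1,0],[0,0,0]],
    [20,[-54.1,9.3,0],[0,0,7.3]],
    [20,[0,0,0],[0,0,7.3]],
    [20,[0,0,0],[0,0,7.3]],
    [20,[0,0,0],[0,0,0]]
  ]
}}

```text
clock: 18.52
eef_pos: [512.0, -206.7, 140.1]
tcp_rot: [-3.14, -0.0, 1.407]
contact_force: [0.6, 0.1, -1.1]
opening: 0.507
```

Emit:
{"fn": "servo_tool", "kwargs": {
  "rows": [
    [20,[0,0,20],[0,0,0]],
    [20,[0,0,0],[0,0,0]],
    [20,[0,0,0],[0,0,0]]
  ]
}}

```text
clock: 18.9
eef_pos: [512.8, -206.6, 121.4]
tcp_rot: [-3.141, -0.0, 1.409]
contact_force: [-0.3, -0.4, -0.5]
opening: 0.509
```

```bash
python3 - <<'E'
from h import *
s=sense();print(s["eef_pos"],w2c(s["eef_pos"]),s["contact_force"])
go([*c2w(0,0),38],80.59)
E
```

```text
[ 512.7752339  -206.64694217  121.41298171] [-1.1183057  -0.13155331] [-0.26818658 -0.37617848 -0.48232767]
shift [ 0.1  1.1 83.4] turn [-0.  -0.   0.1] rows>= 1.33 clock 18.9
```

Emit:
{"fn": "servo_tool", "kwargs": {
  "rows": [
    [20,[0.1,1.1,40],[0,0,0]],
    [20,[0,0,20],[0,0,0]],
    [20,[0,0,12],[0,0,0]],
    [20,[0,0,8],[0,0,0]],
    [20,[0,0,4],[0,0,0]],
    [20,[0,0,0],[0,0,0]]
  ]
}}

```text
clock: 19.65
eef_pos: [514.4, -207.1, 37.9]
tcp_rot: [3.141, 0.0, 1.407]
contact_force: [0.2, 0.4, -0.6]
opening: 0.514
```

```bash
python3 - <<'E'
from h import *
s=sense();print(s["eef_pos"],w2c(s["eef_pos"]),s["contact_force"])
go([411.9,239.3,180],62.2)
E
```

```text
[ 514.36530054 -207.11310133   37.91867235] [ 0.52658059 -0.33146671] [ 0.214565    0.3924229  -0.61732448]
shift [ 423.7 -173.7 -142.4] turn [ 0.1  0.  18.4] rows>= 7.67 clock 19.6
```

Emit:
{"fn": "servo_tool", "kwargs": {
  "rows": [
    [58,[0,0,0],[0,0,0]],
    [58,[0,0,0],[0,0,0]],
    [58,[0,0,0],[0,0,0]],
    [58,[0,0,-60],[0,0,0]],
    [64,[0,0,-60],[0,0,0]],
    [64,[53,-21.7,-22],[0,0,0]],
    [64,[53,-21.7,0],[0,0,0]],
    [64,[53,-21.7,0],[0,0,0]]
  ]
}}

```text
clock: 20.65
eef_pos: [475.2, -38.0, 179.9]
tcp_rot: [3.14, -0.0, 1.406]
contact_force: [0.9, 0.0, 0.2]
opening: 0.748
```

Emit:
{"fn": "servo_tool", "kwargs": {
  "rows": [
    [64,[53,-21.7,0],[0,0,0]],
    [64,[53,-21.7,0],[0,0,0]],
    [64,[53,-21.7,0],[0,0,0]],
    [64,[53,-21.7,0],[0,0,0]],
    [64,[52.7,-21.8,0],[0,0,9.2]],
    [64,[0,0,0],[0,0,9.2]],
    [64,[0,0,0],[0,0,0]],
    [64,[0,0,0],[0,0,0]]
  ]
}}

```text
clock: 21.65
eef_pos: [411.9, 238.2, 179.3]
tcp_rot: [3.142, 0.0, 1.091]
contact_force: [-0.8, 0.0, -0.7]
opening: 0.75
```

```bash
python3 look.py w6 white|grep -v "\[0, " ; python3 - <<'E'
from h import *
im,cal=load("w6")
for o in stripes(im,cal,"blue",60,40): print("b",o)
go([411.9,239.3,26.5],62.2)
E
```

```text
[411.94894125 238.05928618 179.30235204] [ 0.29442273  0.910808   -0.48119831]
([306.0, 265.6], [379.8, 231.6], 48.0, 72005, [121, 145], [327.6, 317.5])
([501.2, 314.5], [77.2, 6.0], 81.8, 852, [308, 50], [501.5, 316.3])
([548.4, 174.9], [317.0, 143.7], 77.3, 44087, [434, 148], [562.7, 191.4])
([446.3, 183.6], [57.1, 43.1], -55.9, 2238, [313, 225], [445.9, 181.9])
([397.4, 61.3], [79.0, 27.8], 46.3, 960, [316, 342], [394.7, 58.8])
([559.1, -67.4], [44.6, 7.5], -71.9, 170, [502, 369], [558.8, -67.1])
([447.9, -18.2], [31.9, 24.2], -27.5, 382, [387, 376], [444.4, -18.8])
b ([374.6, 334.3], [34.5, 12.5], -32.7, 694, [155, 108], [374.5, 334.5])
shift [  1.1  -0.6 152.8] turn [0.  0.  0.2] rows>= 2.44 clock 21.7
```

View pics/w6.png

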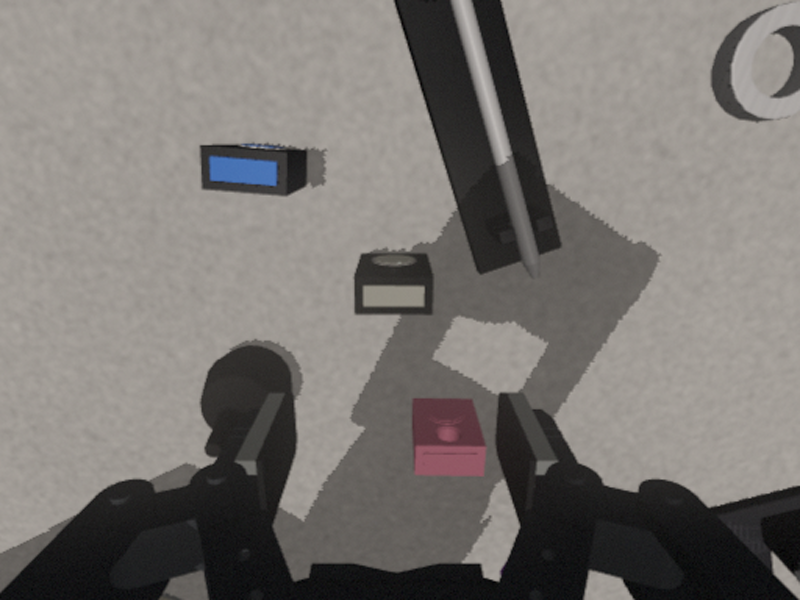

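White is centred ahead of the fingers at (393,296), in shadow. Blue is at (245,170).

```bash
python3 - <<'E'
from h import *
im,cal=load("w6")
h=cv2.cvtColor(im,cv2.COLOR_BGR2HSV);g=im.min(2)[175:205,220:285];m=(g>95).astype(np.uint8)
v,u=np.nonzero(m);P=np.array([corr(cal,ray(cal,(a+220,b+175),60)) for a,b in zip(u,v)],np.float32);print(len(u),cv2.minAreaRect(P),P.mean(0))
E
```

```text
857 ((412.0179748535156, 238.2752685546875), (26.51812744140625, 56.752079010009766), 62.516326904296875) [404.84418 240.52293]
```

Emit:
{"fn": "servo_tool", "kwargs": {
  "rows": [
    [64,[0.2,0,50],[0,0,0]],
    [64,[0,0,50],[0,0,0]],
    [64,[0,0,40],[0,0,0]],
    [64,[0,0,13],[0,0,0]],
    [64,[0,0,0],[0,0,0]],
    [20,[0,0,0],[0,0,0]],
    [20,[0,0,0],[0,0,0]],
    [20,[0,0,0],[0,0,0]]
  ],
  "force": 40
}}

```text
clock: 22.7
eef_pos: [413.0, 239.5, 27.8]
tcp_rot: [3.14, -0.002, 1.088]
contact_force: [0.6, -0.1, 8.5]
opening: 0.508
```

Emit:
{"fn": "servo_tool", "kwargs": {
  "rows": [
    [20,[0,0,0],[0,0,0]],
    [20,[0,0,0],[0,0,0]],
    [20,[0,0,-50],[0,0,0]],
    [20,[0,0,-50],[0,0,0]],
    [20,[0,0,-15],[0,0,0]],
    [20,[0,0,0],[0,0,0]]
  ]
}}

```text
clock: 23.45
eef_pos: [412.4, 239.2, 142.3]
tcp_rot: [3.14, -0.002, 1.088]
contact_force: [-0.1, -0.3, -1.3]
opening: 0.511
```

```bash
python3 - <<'E'
from h import *
s=sense();print(s["eef_pos"],s["opening"]*85.4,s["contact_force"])
go([*c2w(0,30),143],80.59)
E
```

```text
[412.41835788 239.20132369 142.3425212 ] 43.65795757506844 [-0.06096721 -0.25179718 -1.31013666]
shift [-319.4  287.4   -1. ] turn [  0.1  -0.1 -18.2] rows>= 6.87 clock 23.4
```

Emit:
{"fn": "servo_tool", "kwargs": {
  "rows": [
    [20,[-39.9,35.9,0],[0,0,0]],
    [20,[-39.9,35.9,0],[0,0,0]],
    [20,[-39.9,35.9,0],[0,0,0]],
    [20,[-39.9,35.9,0],[0,0,0]],
    [20,[-39.9,35.9,0],[0,0,0]],
    [20,[-39.9,35.9,0],[0,0,0]],
    [20,[-39.9,35.9,0],[0,0,0]],
    [20,[-40.1,36.1,0],[0,0,-9.1]]
  ]
}}

```text
clock: 24.45
eef_pos: [517.2, -178.9, 139.1]
tcp_rot: [-3.139, -0.0, 1.25]
contact_force: [0.3, 0.6, -1.7]
opening: 0.51
```

Emit:
{"fn": "servo_tool", "kwargs": {
  "rows": [
    [20,[0,0,10],[0,0,-9.1]],
    [20,[0,0,10],[0,0,0]],
    [20,[0,0,0],[0,0,0]],
    [20,[0,0,0],[0,0,0]]
  ]
}}

```text
clock: 24.95
eef_pos: [518.0, -176.7, 121.0]
tcp_rot: [-3.141, -0.0, 1.405]
contact_force: [-0.1, 0.1, -0.9]
opening: 0.513
```

```bash
python3 - <<'E'
from h import *
s=sense();print(s["eef_pos"],w2c(s["eef_pos"]),s["contact_force"])
go([*c2w(0,30),38],80.59)
E
```

```text
[ 518.04258331 -176.71861095  121.01441703] [-0.81506239 30.25525341] [-0.1071647   0.0794313  -0.92055835]
shift [-0.3  0.9 83. ] turn [-0.  -0.  -0.1] rows>= 1.33 clock 24.9
```

Emit:
{"fn": "servo_tool", "kwargs": {
  "rows": [
    [20,[-0.3,0.8,40],[0,0,0]],
    [20,[0,0,20],[0,0,0]],
    [20,[0,0,12],[0,0,0]],
    [20,[0,0,7],[0,0,0]],
    [20,[0,0,4],[0,0,0]],
    [20,[0,0,0],[0,0,0]]
  ]
}}

```text
clock: 25.7
eef_pos: [519.2, -177.9, 38.6]
tcp_rot: [3.141, 0.0, 1.406]
contact_force: [0.7, -0.3, -0.3]
opening: 0.505
```

```bash
python3 - <<'E'
from h import *
s=sense();print(s["eef_pos"],w2c(s["eef_pos"]),s["contact_force"])
go([374.6,334.3,180],57.3)
E
```

```text
[ 519.16971593 -177.9241408    38.55783344] [ 0.49400502 29.25022971] [ 0.74610134 -0.30566355 -0.28533785]
shift [ 481.5 -226.7 -141.6] turn [ 0.  -0.  23.2] rows>= 8.81 clock 25.7
```

Emit:
{"fn": "servo_tool", "kwargs": {
  "rows": [
    [58,[0,0,0],[0,0,0]],
    [58,[0,0,0],[0,0,0]],
    [58,[0,0,0],[0,0,0]],
    [58,[0,0,-60],[0,0,0]],
    [64,[0,0,-60],[0,0,0]],
    [64,[53.5,-25.2,-22],[0,0,0]],
    [64,[53.5,-25.2,0],[0,0,0]],
    [64,[53.5,-25.2,0],[0,0,0]]
  ]
}}

```text
clock: 26.7
eef_pos: [470.5, -6.3, 180.8]
tcp_rot: [3.14, -0.0, 1.405]
contact_force: [0.9, 0.9, 0.2]
opening: 0.753
```

Emit:
{"fn": "servo_tool", "kwargs": {
  "rows": [
    [64,[53.5,-25.2,0],[0,0,0]],
    [64,[53.5,-25.2,0],[0,0,0]],
    [64,[53.5,-25.2,0],[0,0,0]],
    [64,[53.5,-25.2,0],[0,0,0]],
    [64,[53.5,-25.2,0],[0,0,0]],
    [64,[53.5,-25.2,0],[0,0,7.7]],
    [64,[0,0,0],[0,0,7.7]],
    [64,[0,0,0],[0,0,7.7]]
  ]
}}

```text
clock: 27.7
eef_pos: [373.9, 334.7, 180.1]
tcp_rot: [3.142, 0.0, 1.0]
contact_force: [-0.4, -0.5, -0.4]
opening: 0.75
```

Emit:
{"fn": "servo_tool", "kwargs": {
  "rows": [
    [64,[0,0,0],[0,0,0]],
    [64,[0,0,0],[0,0,0]]
  ]
}}

```text
clock: 27.95
eef_pos: [374.5, 333.7, 180.1]
tcp_rot: [3.142, -0.0, 1.005]
contact_force: [0.7, 0.3, 0.3]
opening: 0.749
```

```bash
python3 look.py w7 blue ; python3 - <<'E'
from h import *
im,cal=load("w7")
for o in stripes(im,cal,"orange",56,40): print("o",o)
go([374.6,334.3,26.5],57.3)
E
```

```text
[374.58250546 333.63527814 180.176347  ] [ 0.16790314 -0.63199505 -0.04513669]
([375.0, 334.1], [33.4, 11.0], -32.4, 477, [252, 189], [375.2, 333.9])
o ([513.0, 404.0], [35.6, 27.1], 81.3, 1670, [356, 21], [511.9, 402.4])
shift [  0.5  -0.3 153.7] turn [ 0.  -0.   0.3] rows>= 2.46 clock 28.0
```

Emit:
{"fn": "servo_tool", "kwargs": {
  "rows": [
    [64,[0.4,0,50],[0,0,0]],
    [64,[0,0,50],[0,0,0]],
    [64,[0,0,40],[0,0,0]],
    [64,[0,0,13.5],[0,0,0]],
    [64,[0,0,0],[0,0,0]],
    [20,[0,0,0],[0,0,0]],
    [20,[0,0,0],[0,0,0]],
    [20,[0,0,0],[0,0,0]]
  ],
  "force": 40
}}

```text
clock: 29.0
eef_pos: [375.7, 335.1, 28.2]
tcp_rot: [3.141, -0.003, 1.003]
contact_force: [-0.6, -1.0, 7.6]
opening: 0.506
```

Emit:
{"fn": "servo_tool", "kwargs": {
  "rows": [
    [20,[0,0,0],[0,0,0]],
    [20,[0,0,0],[0,0,0]],
    [20,[0,0,-50],[0,0,0]],
    [20,[0,0,-50],[0,0,0]],
    [20,[0,0,-15],[0,0,0]],
    [20,[0,0,0],[0,0,0]]
  ]
}}

```text
clock: 29.75
eef_pos: [375.2, 334.6, 142.6]
tcp_rot: [3.141, -0.003, 1.003]
contact_force: [-0.9, 1.4, -1.3]
opening: 0.511
```

```bash
python3 - <<'E'
from h import *
s=sense();print(s["eef_pos"],s["opening"]*85.4,s["contact_force"])
go([*c2w(0,59),143],80.59)
E
```

```text
[375.1516268  334.55872856 142.6485501 ] 43.68068543384655 [-0.87403147  1.44357661 -1.33684506]
shift [-327.3  385.    -0.9] turn [  0.1  -0.1 -23.1] rows>= 8.09 clock 29.8
```

Emit:
{"fn": "servo_tool", "kwargs": {
  "rows": [
    [20,[-36.4,42.8,0],[0,0,0]],
    [20,[-36.4,42.8,0],[0,0,0]],
    [20,[-36.4,42.8,0],[0,0,0]],
    [20,[-36.4,42.8,0],[0,0,0]],
    [20,[-36.4,42.8,0],[0,0,0]],
    [20,[-36.4,42.8,0],[0,0,0]],
    [20,[-36.4,42.8,0],[0,0,0]],
    [20,[-36.4,42.8,0],[0,0,0]]
  ]
}}

```text
clock: 30.75
eef_pos: [505.7, -97.3, 139.7]
tcp_rot: [-3.139, 0.001, 1.002]
contact_force: [1.0, 0.0, -1.5]
opening: 0.505
```

Emit:
{"fn": "servo_tool", "kwargs": {
  "rows": [
    [20,[-36.1,42.6,0],[0,0,-7.7]],
    [20,[0,0,5],[0,0,-7.7]],
    [20,[0,0,15],[0,0,-7.7]],
    [20,[0,0,0],[0,0,0]],
    [20,[0,0,0],[0,0,0]],
    [20,[0,0,0],[0,0,0]]
  ]
}}

```text
clock: 31.5
eef_pos: [523.2, -148.7, 121.8]
tcp_rot: [3.141, 0.0, 1.404]
contact_force: [-0.5, 0.0, -0.8]
opening: 0.509
```

```bash
python3 - <<'E'
from h import *
s=sense();print(s["eef_pos"],w2c(s["eef_pos"]),s["contact_force"])
go([*c2w(0,59.2),38],80.59)
E
```

```text
[ 523.21261111 -148.74383751  121.75280804] [-0.28842803 58.69887823] [-0.49083339  0.021108   -0.8022036 ]
shift [ 0.5  0.3 83.8] turn [ 0.   0.  -0.1] rows>= 1.34 clock 31.5
```

Emit:
{"fn": "servo_tool", "kwargs": {
  "rows": [
    [20,[0.4,0.3,40],[0,0,0]],
    [20,[0,0,20],[0,0,0]],
    [20,[0,0,12],[0,0,0]],
    [20,[0,0,7],[0,0,0]],
    [20,[0,0,4.5],[0,0,0]],
    [20,[0,0,0],[0,0,0]]
  ]
}}

```text
clock: 32.25
eef_pos: [523.9, -148.7, 38.5]
tcp_rot: [3.141, 0.0, 1.406]
contact_force: [0.0, 0.6, -0.6]
opening: 0.507
```

```bash
python3 - <<'E'
from h import *
s=sense();print(s["eef_pos"],w2c(s["eef_pos"]),s["contact_force"])
im,cal=load("w7")
# rod: find orange blob vs axis 
for z in (45,56):
  for o in stripes(im,cal,"orange",z,40): print(z,o)
E
```

```text
[ 523.9195369  -148.68734461   38.51642034] [ 0.39974864 58.870192  ] [ 0.04526922  0.57574929 -0.63924082]
45 ([516.8, 404.1], [37.1, 28.2], 81.3, 1670, [356, 21], [515.8, 402.4])
56 ([513.0, 404.0], [35.6, 27.1], 81.3, 1670, [356, 21], [511.9, 402.4])
```

Emit:
{"fn": "servo_tool", "kwargs": {
  "rows": [
    [58,[0,0,0],[0,0,0]],
    [58,[0,0,0],[0,0,0]],
    [58,[0,0,0],[0,0,0]],
    [58,[0,0,-60],[0,0,0]],
    [58,[0,0,-60],[0,0,0]],
    [60,[-55,0,-30],[0,0,0]],
    [60,[-60,0,0],[0,0,0]],
    [60,[-20,0,0],[0,0,0]]
  ]
}}

```text
clock: 33.25
eef_pos: [500.8, -284.3, 188.7]
tcp_rot: [3.14, 0.001, 1.404]
contact_force: [-0.5, 0.8, -0.5]
opening: 0.698
```

Emit:
{"fn": "servo_tool", "kwargs": {
  "rows": [
    [60,[0,0,0],[0,0,0]],
    [60,[0,0,0],[0,0,0]]
  ]
}}

```text
clock: 33.5
eef_pos: [501.1, -280.5, 187.5]
tcp_rot: [-3.14, -0.001, 1.406]
contact_force: [-0.2, 0.4, 0.5]
opening: 0.703
```

```bash
python3 - <<'E'
from h import *
im,cal=snap("wrist","w8");print(sense()["eef_pos"])
for col in("red","amber","blue","white"):
    for o in stripes(im,cal,col,70,60):
        q=w2c(o[0])
        if abs(q[0])<60 and abs(q[1])<90: print(col,o[1:4],np.round(q,1),"yaw rel",round(o[2]+9.4,1))
go([500.4,335,180],81.3)
E
```

```text
[ 501.25378069 -280.29931467  187.54835828]
red ([34.7, 12.2], -9.4, 646) [  1.8 -28.5] yaw rel 0.0
amber ([34.3, 12.1], -9.4, 717) [1.3 0.1] yaw rel 0.0
blue ([34.7, 12.3], -9.4, 928) [ 1.3 57.9] yaw rel 0.0
white ([51.7, 4.1], 80.7, 405) [-22.7  35.1] yaw rel 90.1
white ([34.5, 11.2], -9.4, 773) [ 1.2 28.6] yaw rel 0.0
white ([33.5, 2.9], -9.4, 138) [ 0.5 12.9] yaw rel 0.0
white ([20.6, 14.1], -6.8, 265) [ 47.7 -34.6] yaw rel 2.6
white ([19.4, 3.4], 82.0, 87) [ 22.7 -44.3] yaw rel 91.4
white ([29.2, 7.2], -29.7, 140) [ 17.4 -88.9] yaw rel -20.3
shift [ 606.9 -101.4    8.1] turn [-0.1 -0.  -0.7] rows>= 9.85 clock 33.5
```

View pics/w8.png

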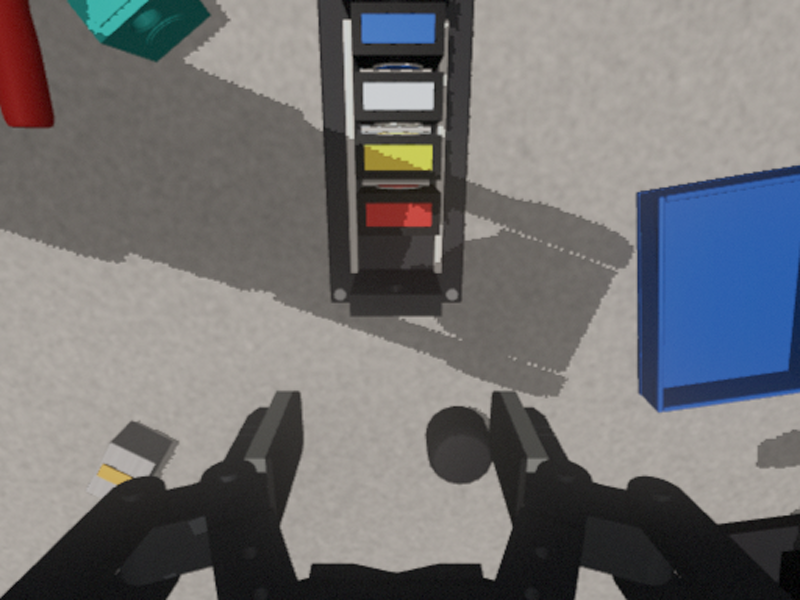

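All four cartridges are seated upright in the slots: blue (397,28), white (397,96), amber (397,157), red (398,214). Next is the rod.

Emit:
{"fn": "servo_tool", "kwargs": {
  "rows": [
    [60,[60.7,-10.1,0],[0,0,0]],
    [60,[60.7,-10.1,0],[0,0,0]],
    [60,[60.7,-10.1,0],[0,0,0]],
    [60,[60.7,-10.1,0],[0,0,0]],
    [60,[60.7,-10.1,0],[0,0,0]],
    [60,[60.7,-10.1,0],[0,0,0]],
    [60,[60.7,-10.1,0],[0,0,0]],
    [60,[60.7,-10.1,0],[0,0,0]]
  ]
}}

```text
clock: 34.55
eef_pos: [500.2, 213.9, 188.0]
tcp_rot: [-3.142, -0.0, 1.408]
contact_force: [0.6, 0.2, -0.9]
opening: 0.702
```

Emit:
{"fn": "servo_tool", "kwargs": {
  "rows": [
    [60,[60.7,-10.1,4],[0,0,0]],
    [60,[60.7,-10.1,4],[0,0,-0.7]],
    [60,[0,0,0],[0,0,0]],
    [60,[0,0,0],[0,0,0]],
    [60,[0,0,0],[0,0,0]]
  ]
}}

```text
clock: 35.17
eef_pos: [501.0, 332.9, 180.0]
tcp_rot: [-3.141, 0.0, 1.417]
contact_force: [-0.5, -0.3, 0.9]
opening: 0.703
```

```bash
python3 - <<'E'
from fit import *
im,cal=load("w8");g=cv2.GaussianBlur(im,(0,0),.6).min(2).astype(np.float32)
for k in(0,1):
    a,b=A[k],B[k];sel=a[:,1]<-45;sb=b[:,1]<-45
    r=[]
    for dx in np.arange(-3,3.1,.25):
        q=[*(C+dx*np.array([np.cos(CY),np.sin(CY)])),CY];r.append((samp(g,cal,a[sel],q).mean()-samp(g,cal,b[sb],q).mean(),dx))
    print(k,max(r))
im,cal=snap("wrist","w9");s=sense();print(s["eef_pos"],s["tcp_rot"])
for o in stripes(im,cal,"orange",56,40): print(o)
E
```

```text
0 (np.float32(80.13205), np.float64(-0.75))
1 (np.float32(62.395035), np.float64(-0.5))
[501.23080681 332.79672373 180.10746835] [-3.14144137e+00  2.37713294e-04  1.41696240e+00]
([516.6, 404.9], [37.3, 22.4], 81.2, 1222, [258, 102], [517.3, 404.2])
```

View pics/w9.png

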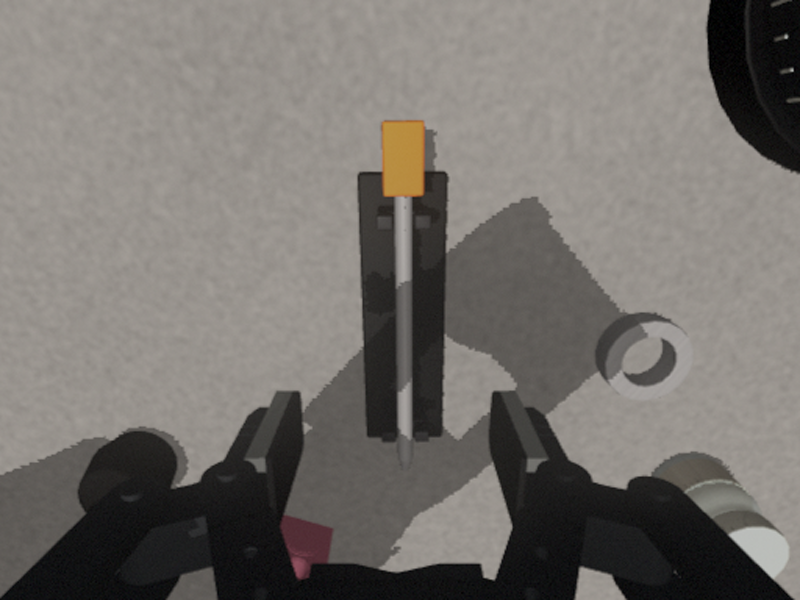

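The rod lies along column 403, with its head centred at (403,158). The head measures 37x22 mm, as it should.

```bash
python3 - <<'E'
from h import *
go([516.8,404.7,29],81.2)
E
```

```text
shift [ 73.5   4.4 151.1] turn [-0.  0. -0.] rows>= 2.69 clock 35.2
```

Emit:
{"fn": "servo_tool", "kwargs": {
  "rows": [
    [50,[37,2.2,0],[0,0,0]],
    [50,[36.5,2.2,30],[0,0,0]],
    [50,[0,0,50],[0,0,0]],
    [50,[0,0,45],[0,0,0]],
    [50,[0,0,20],[0,0,0]],
    [50,[0,0,6],[0,0,0]],
    [50,[0,0,0],[0,0,0]]
  ]
}}

```text
clock: 36.1
eef_pos: [517.8, 406.0, 30.2]
tcp_rot: [3.141, -0.001, 1.417]
contact_force: [-0.3, 0.4, 0.2]
opening: 0.586
```

Emit:
{"fn": "servo_tool", "kwargs": {
  "rows": [
    [5,[0,0,0],[0,0,0]],
    [5,[0,0,0],[0,0,0]],
    [5,[0,0,0],[0,0,0]],
    [5,[0,0,0],[0,0,0]],
    [5,[0,0,0],[0,0,0]],
    [5,[0,0,0],[0,0,0]]
  ],
  "force": 80
}}

```text
clock: 36.85
eef_pos: [517.7, 406.3, 30.5]
tcp_rot: [3.14, -0.001, 1.418]
contact_force: [-0.8, -0.8, 7.3]
opening: 0.24
```

```bash
python3 - <<'E'
from h import *
s=sense();print(s["eef_pos"],s["tcp_rot"],s["opening"]*85.4,s["contact_force"])
E
```

```text
[517.67593423 406.34459937  30.50188702] [ 3.14001395e+00 -1.48097948e-03  1.41820018e+00] 20.493399309549595 [-0.75165878 -0.80708279  7.25949512]
```

Emit:
{"fn": "servo_tool", "kwargs": {
  "rows": [
    [5,[0,0,-20],[0,0,0]],
    [5,[0,0,-40],[0,0,0]],
    [5,[0,0,-40],[0,0,0]],
    [5,[0,0,0],[0,0,0]],
    [5,[0,0,0],[0,0,0]],
    [5,[0,0,0],[0,0,0]]
  ]
}}

```text
clock: 37.6
eef_pos: [516.0, 405.1, 127.7]
tcp_rot: [-3.14, 0.002, 1.418]
contact_force: [0.7, -1.4, -1.9]
opening: 0.241
```

```bash
python3 - <<'E'
from h import *
s=sense();print(s["eef_pos"],s["tcp_rot"],s["opening"]*85.4,s["contact_force"],s["wrist_torque"])
go([*c2w(0,302),130],80.59)
E
```

```text
[516.02305267 405.0716917  127.68509553] [-3.13984394e+00  1.78236016e-03  1.41791291e+00] 20.55182964709888 [ 0.73696342 -1.4349176  -1.93622687] [ 0.07213156 -0.01081029  0.00827498]
shift [-303.    94.5   -1.9] turn [-0.1  0.1  0.7] rows>= 5.08 clock 37.6
```

Emit:
{"fn": "servo_tool", "kwargs": {
  "rows": [
    [5,[-50.5,15.75,0],[0,0,0]],
    [5,[-50.5,15.75,0],[0,0,0]],
    [5,[-50.5,15.75,0],[0,0,0]],
    [5,[-50.5,15.75,0],[0,0,0]],
    [5,[-50.5,15.75,0],[0,0,0.7]],
    [5,[-50.5,15.75,0],[0,0,0]],
    [5,[0,0,0],[0,0,0]],
    [5,[0,0,0],[0,0,0]]
  ]
}}

```text
clock: 38.6
eef_pos: [563.0, 91.8, 128.2]
tcp_rot: [-3.14, 0.0, 1.405]
contact_force: [0.1, -0.5, -1.7]
opening: 0.238
```

```bash
python3 - <<'E'
from h import *
S=[]
im,cal=snap("scene","s2",1);im2,_=snap("top","t2",1)
for i in range(3): s=sense();print(s["eef_pos"],w2c(s["eef_pos"]),s["tcp_rot"])
go([*c2w(0,302),41.8],80.59)
# scene: expected rod line
T=tcp()
for d in(-20.5,-60,-100,-150,-201.5):
    p=T@np.array([d,0,-14.5,1]);print(d,np.round(p[:3],1),np.round(proj(cal,p[:3]),1))
u=proj(cal,(T@np.array([-100,0,-14.5,1]))[:3]).astype(int)
x0,y0=max(u[0]-100,0),max(u[1]-75,0);cv2.imwrite("pics/s2c.png",cv2.resize(im[y0:y0+150,x0:x0+200],None,fx=4,fy=4,interpolation=cv2.INTER_CUBIC));print(x0,y0)
E
```

```text
[563.15535428  92.70906173 128.52567688] [ -0.36027087 303.43326511] [-3.14068451e+00  2.38145251e-05  1.40660592e+00]
[563.15535428  92.70906173 128.52567688] [ -0.36027087 303.43326511] [-3.14068451e+00  2.38145251e-05  1.40660592e+00]
[563.15535428  92.70906173 128.52567688] [ -0.36027087 303.43326511] [-3.14068451e+00  2.38145251e-05  1.40660592e+00]
shift [-1.4  0.4 86.7] turn [-0.1  0.   0. ] rows>= 1.39 clock 38.7
-20.5 [559.8  72.5 143. ] [293.8 197.1]
-60 [553.4  33.5 143. ] [278.5 201.1]
-100 [546.8  -5.9 143. ] [262.8 205.2]
-150 [538.7 -55.3 143. ] [242.8 210.4]
-201.5 [ 530.2 -106.1  143. ] [221.9 215.8]
162 130
```

View pics/s2c.png

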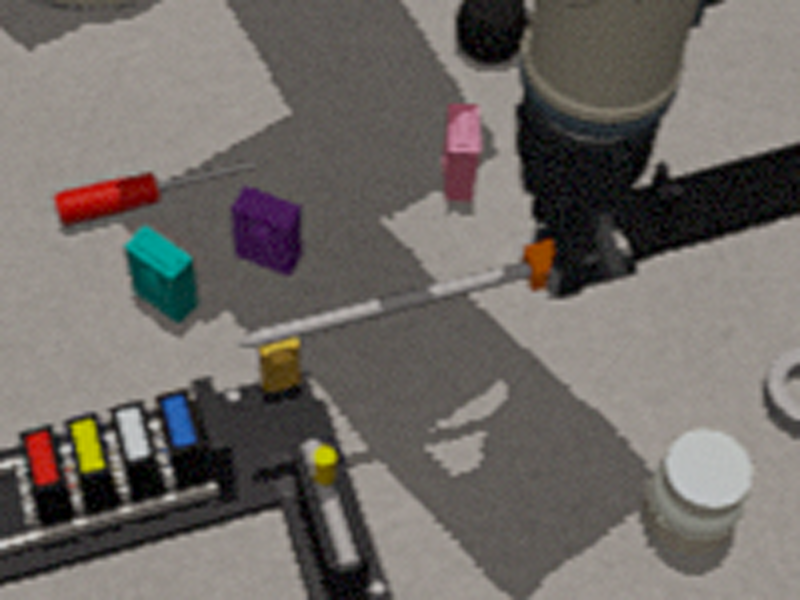

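The rod is level in the grip: the tip appears at (222.7,215.2) against a predicted (221.9,215.8). The bolt is drawn clear.

Emit:
{"fn": "servo_tool", "kwargs": {
  "rows": [
    [5,[0,0.3,40],[0,0,0]],
    [5,[0,0,30],[0,0,0]],
    [5,[0,0,16.5],[0,0,0]],
    [5,[0,0,0],[0,0,0]],
    [5,[0,0,0],[0,0,0]],
    [5,[0,0,0],[0,0,0]],
    [5,[0,0,0],[0,0,0]]
  ]
}}

```text
clock: 39.58
eef_pos: [564.3, 91.8, 43.3]
tcp_rot: [3.14, -0.0, 1.406]
contact_force: [-0.8, -1.0, -1.8]
opening: 0.244
```

```bash
python3 - <<'E'
from h import *
im,cal=snap("scene","s3",1)
s=sense();print(s["eef_pos"],w2c(s["eef_pos"]),s["tcp_rot"],s["contact_force"])
go([*c2w(0,302),41.7],80.59)
T=tcp()
p=(T@np.array([-201.5,0,-14.5,1]))[:3];print(p,w2c(p),proj(cal,p),proj(cal,[*c2w(0,85.5),56]))
x0,y0=160,165
cv2.imwrite("pics/s3c.png",cv2.resize(im[y0:y0+100,x0:x0+130],None,fx=6,fy=6,interpolation=cv2.INTER_CUBIC))
E
```

```text
[564.22940022  91.73842421  43.16481248] [  0.85801976 302.65129336] [ 3.14057207e+00 -3.64093684e-04  1.40561600e+00] [ 0.61450693  0.66912897 -1.62406444]
shift [-0.7 -0.9  1.5] turn [ 0.1 -0.  -0.1] rows>= 0.03 clock 39.6
[ 531.08125133 -107.02166401   57.59143909] [  0.65283081 101.14613129] [223.4016122  233.21609936] [217.39936398 234.89360238]
```

View pics/s3c.png

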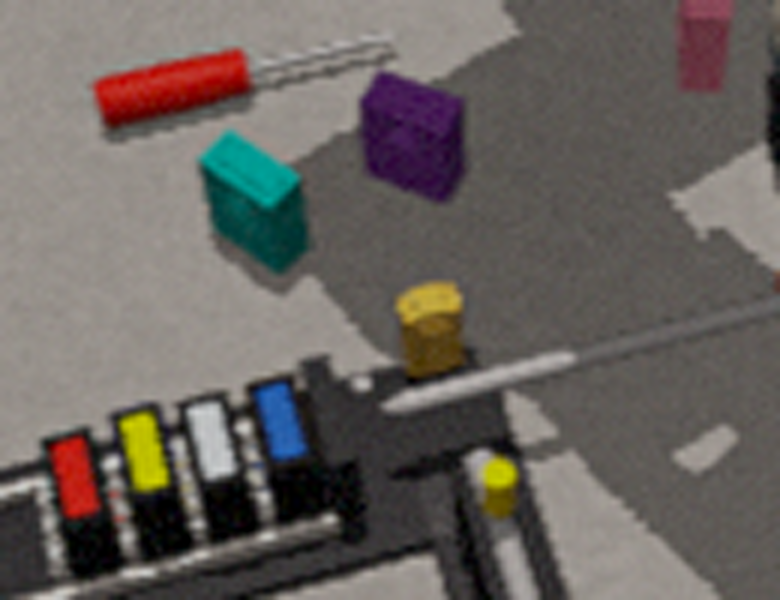

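Emit:
{"fn": "servo_tool", "kwargs": {
  "rows": [
    [5,[-2,-0.5,1.3],[0,0,0]],
    [5,[-6,0,0],[0,0,0]],
    [5,[-6,0,0],[0,0,0]],
    [5,[-6,0,0],[0,0,0]],
    [5,[-6,0,0],[0,0,0]],
    [5,[0,0,0],[0,0,0]],
    [5,[0,0,0],[0,0,0]]
  ]
}}

```text
clock: 40.5
eef_pos: [559.1, 66.2, 41.2]
tcp_rot: [3.141, -0.0, 1.406]
contact_force: [0.2, 1.1, -1.6]
opening: 0.245
```

```bash
cat > st.py <<'E'
from h import *
s=sense();print(np.round(s["eef_pos"],2),"cass",np.round(w2c(s["eef_pos"]),2),s["tcp_rot"].round(4),"F",s["contact_force"].round(1),"M",s["wrist_torque"].round(2),"op",round(s["opening"]*85.4,1))
E
python3 st.py
```

```text
[559.13  66.2   41.25] cass [  0.   276.63] [ 3.1415e+00 -1.0000e-04  1.4056e+00] F [ 0.2  1.1 -1.6] M [ 0.1  -0.01  0.02] op 20.9
```

Emit:
{"fn": "servo_tool", "kwargs": {
  "rows": [
    [5,[-8,0,-0.3],[0,0,0]],
    [5,[-8,0,0],[0,0,0]],
    [5,[-8,0,0],[0,0,0]],
    [5,[-8,0,0],[0,0,0]],
    [5,[-8,0,0],[0,0,0]],
    [5,[0,0,0],[0,0,0]],
    [5,[0,0,0],[0,0,0]]
  ]
}}

```text
clock: 41.38
eef_pos: [552.5, 26.7, 41.5]
tcp_rot: [3.142, -0.0, 1.406]
contact_force: [0.6, -0.9, -2.8]
opening: 0.238
```

```bash
python3 st.py
```

```text
[552.55  26.73  41.52] cass [-4.0000e-02  2.3661e+02] [ 3.1415e+00 -1.0000e-04  1.4055e+00] F [ 0.6 -0.9 -2.8] M [ 0.12 -0.05  0.  ] op 20.3
```

Emit:
{"fn": "servo_tool", "kwargs": {
  "rows": [
    [5,[-10,0,0],[0,0,0]],
    [5,[-10,0,0],[0,0,0]],
    [5,[-10,0,0],[0,0,0]],
    [5,[-10,0,0],[0,0,0]],
    [5,[-10,0,0],[0,0,0]],
    [5,[-10,0,0],[0,0,0]],
    [5,[0,0,0],[0,0,0]],
    [5,[0,0,0],[0,0,0]]
  ]
}}

```text
clock: 42.38
eef_pos: [542.7, -32.4, 41.5]
tcp_rot: [3.142, -0.0, 1.406]
contact_force: [-0.1, -0.3, -1.5]
opening: 0.237
```

```bash
python3 st.py
```

```text
[542.69 -32.43  41.52] cass [-9.0000e-02  1.7663e+02] [ 3.1416e+00 -1.0000e-04  1.4055e+00] F [-0.1 -0.3 -1.5] M [0.1  0.01 0.02] op 20.3
```

Emit:
{"fn": "servo_tool", "kwargs": {
  "rows": [
    [5,[-8,0,0],[0,0,0]],
    [5,[-8,0,0],[0,0,0]],
    [5,[-8,0,0],[0,0,0]],
    [5,[-8,0,0],[0,0,0]],
    [5,[-8,0,0],[0,0,0]],
    [5,[0,0,0],[0,0,0]],
    [5,[0,0,0],[0,0,0]]
  ]
}}

```text
clock: 43.25
eef_pos: [536.1, -71.9, 41.5]
tcp_rot: [3.142, -0.0, 1.405]
contact_force: [-0.2, -0.2, -1.1]
opening: 0.241
```

```bash
python3 st.py
```

```text
[536.09 -71.94  41.52] cass [ -0.14 136.58] [ 3.1415e+00 -1.0000e-04  1.4055e+00] F [-0.2 -0.2 -1.1] M [ 0.09 -0.04  0.03] op 20.5
```

Emit:
{"fn": "servo_tool", "kwargs": {
  "rows": [
    [5,[-7,0,0],[0,0,0]],
    [5,[-7,0,0],[0,0,0]],
    [5,[-6,0,0],[0,0,0]],
    [5,[-4,0,0],[0,0,0]],
    [5,[-2,0,0],[0,0,0]],
    [5,[0,0,0],[0,0,0]],
    [5,[0,0,0],[0,0,0]]
  ]
}}

```text
clock: 44.12
eef_pos: [531.8, -97.5, 41.5]
tcp_rot: [-3.142, -0.0, 1.406]
contact_force: [1.2, -1.1, -2.2]
opening: 0.241
```

```bash
python3 st.py
```

```text
[531.79 -97.48  41.52] cass [ -0.21 110.68] [-3.1416 -0.      1.4058] F [ 1.2 -1.1 -2.2] M [ 0.13 -0.04  0.05] op 20.6
```

Emit:
{"fn": "servo_tool", "kwargs": {
  "rows": [
    [5,[-1.5,0,0],[0,0,0]],
    [5,[-1.5,0,0],[0,0,0]],
    [5,[-1,0,0],[0,0,0]],
    [5,[-0.5,0,0],[0,0,0]],
    [5,[0,0,0],[0,0,0]]
  ]
}}

```text
clock: 44.75
eef_pos: [531.0, -102.1, 41.5]
tcp_rot: [3.142, -0.0, 1.406]
contact_force: [0.6, -0.3, -1.5]
opening: 0.241
```

```bash
python3 st.py
```

```text
[ 531.04 -102.05   41.52] cass [ -0.2  106.04] [ 3.1416 -0.      1.4056] F [ 0.6 -0.3 -1.5] M [ 0.1  -0.04 -0.01] op 20.6
```

Emit:
{"fn": "servo_tool", "kwargs": {
  "rows": [
    [5,[-0.7,0,0],[0,0,0]],
    [5,[-0.7,0,0],[0,0,0]],
    [5,[-0.6,0,0],[0,0,0]],
    [5,[0,0,0],[0,0,0]]
  ]
}}

```text
clock: 45.25
eef_pos: [530.9, -102.6, 41.5]
tcp_rot: [-3.142, -0.002, 1.405]
contact_force: [1.9, 9.4, -1.2]
opening: 0.242
```

```bash
python3 st.py
```

```text
[ 530.95 -102.64   41.54] cass [ -0.19 105.44] [-3.1416e+00 -1.8000e-03  1.4051e+00] F [ 1.9  9.4 -1.2] M [ 1.68 -0.29  0.03] op 20.7
```

Emit:
{"fn": "servo_tool", "kwargs": {
  "rows": [
    [32,[0.5,0,0],[0,0,0]],
    [36,[0,0,0],[0,0,0]],
    [36,[0,0,0],[0,0,0]],
    [36,[0,0,-30],[0,0,0]],
    [36,[0,0,-50],[0,0,0]],
    [36,[0,0,-20],[0,0,0]],
    [50,[0,0,0],[0,0,0]],
    [50,[0,0,0],[0,0,0]]
  ]
}}

```text
clock: 46.25
eef_pos: [530.2, -103.5, 140.7]
tcp_rot: [-3.14, 0.0, 1.406]
contact_force: [-0.1, -0.3, -0.6]
opening: 0.584
```

```bash
python3 st.py; python3 - <<'E'
from h import *
im,cal=snap("wrist","w10")
for o in stripes(im,cal,"orange",66,40): print(o,w2c(o[0]))
for o in stripes(im,cal,"amber",100,40): print(o,w2c(o[0]))
go([*c2w(63.4,134),141.5],80.59)
E
```

```text
[ 530.19 -103.49  140.67] cass [ -0.81 104.49] [-3.1405  0.      1.4057] F [-0.1 -0.3 -0.6] M [ 0.03  0.02 -0.02] op 49.9
([499.5, -58.5], [15.3, 7.1], -9.4, 80, [198, 155], [500.1, -58.6]) [-38.43665412 143.85139422]
([503.2, -73.6], [13.7, 3.3], 57.2, 56, [208, 174], [503.9, -73.2]) [-32.3176206 129.5595284]
([530.5, -100.8], [43.1, 24.1], 80.8, 1769, [251, 203], [530.7, -100.1]) [ -0.93782955 107.18904084]
([505.1, -52.3], [10.0, 4.2], -9.4, 98, [196, 154], [505.6, -52.3]) [-33.92569826 150.88355443]
([504.5, -61.9], [17.2, 13.6], 80.6, 475, [197, 170], [504.1, -62.3]) [-32.94804221 141.31463659]
([595.4, -81.4], [22.4, 13.3], -49.5, 671, [352, 177], [595.5, -81.6]) [ 59.91698865 136.93901734]
([516.7, -180.3], [30.1, 11.4], -9.4, 586, [251, 326], [516.9, -180.2]) [-1.55402894 26.50254694]
shift [29.5 64.4 -1.3] turn [-0.1  0.  -0. ] rows>= 1.13 clock 46.3
```

View pics/w10.png

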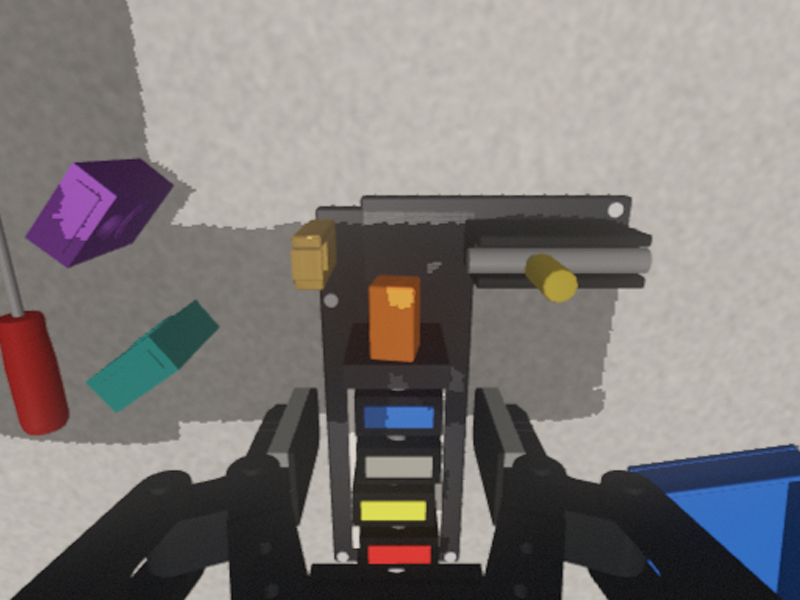

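The head sits against the bracket: at (395,318), with its shoulder at y ≈ 85.6. The knob is at (553,280) and the bolt is still drawn.

Emit:
{"fn": "servo_tool", "kwargs": {
  "rows": [
    [50,[15,32.2,0],[0,0,0]],
    [50,[14.5,32.2,0],[0,0,0]],
    [50,[0,0,40],[0,0,0]],
    [50,[0,0,26],[0,0,0]],
    [50,[0,0,0],[0,0,0]],
    [0,[0,0,0],[0,0,0]],
    [0,[0,0,0],[0,0,0]],
    [0,[0,0,0],[0,0,0]]
  ],
  "force": 40
}}

```text
clock: 47.3
eef_pos: [598.2, -84.8, 76.7]
tcp_rot: [-3.14, -0.0, 1.406]
contact_force: [-5.9, 1.0, 5.6]
opening: 0.146
```

Emit:
{"fn": "servo_tool", "kwargs": {
  "rows": [
    [0,[0,0,0],[0,0,0]],
    [0,[0,0,0],[0,0,0]]
  ]
}}

```text
clock: 47.55
eef_pos: [598.2, -84.9, 76.6]
tcp_rot: [-3.14, -0.0, 1.406]
contact_force: [-6.8, 0.7, 4.2]
opening: 0.141
```

```bash
python3 st.py
```

```text
[598.19 -84.88  76.64] cass [ 63.24 133.96] [-3.1402 -0.      1.4056] F [-6.8  0.7  4.2] M [0.17 0.98 0.02] op 12.1
```

Emit:
{"fn": "servo_tool", "kwargs": {
  "rows": [
    [0,[0,-12,0],[0,0,0]],
    [0,[0,-12,0],[0,0,0]],
    [0,[0,-12,0],[0,0,0]],
    [0,[0,-12,0],[0,0,0]],
    [0,[0,-12,0],[0,0,0]],
    [0,[0,-10,0],[0,0,0]],
    [0,[0,-5,0],[0,0,0]],
    [0,[0,0,0],[0,0,0]]
  ]
}}

```text
clock: 48.55
eef_pos: [524.7, -72.7, 76.6]
tcp_rot: [3.14, 0.0, 1.406]
contact_force: [-1.7, -1.0, 10.2]
opening: 0.151
```

```bash
python3 st.py
```

```text
[524.74 -72.68  76.57] cass [-11.22 133.98] [3.1405e+00 1.0000e-04 1.4058e+00] F [-1.7 -1.  10.2] M [-0.13  0.34  0.02] op 12.9
```

Emit:
{"fn": "servo_tool", "kwargs": {
  "rows": [
    [0,[0,-1,-1],[0,0,0]],
    [0,[0,-1,0],[0,0,0]],
    [0,[0,-1,0],[0,0,0]],
    [0,[0,0,0],[0,0,0]]
  ]
}}

```text
clock: 49.05
eef_pos: [522.2, -72.2, 76.7]
tcp_rot: [3.142, 0.0, 1.406]
contact_force: [0.3, -1.3, 4.9]
opening: 0.146
```

```bash
python3 st.py
```

```text
[522.18 -72.23  76.66] cass [-13.81 134.01] [3.1415e+00 1.0000e-04 1.4058e+00] F [ 0.3 -1.3  4.9] M [-0.31 -0.06  0.02] op 12.4
```

Emit:
{"fn": "servo_tool", "kwargs": {
  "rows": [
    [0,[0,-1,-1],[0,0,0]],
    [0,[0,-1,0],[0,0,0]],
    [0,[0,-0.5,0],[0,0,0]],
    [0,[0,0,0],[0,0,0]]
  ]
}}

```text
clock: 49.55
eef_pos: [521.1, -72.0, 76.9]
tcp_rot: [3.139, 0.0, 1.406]
contact_force: [8.5, -3.8, -13.0]
opening: 0.144
```

```bash
python3 st.py
```

```text
[521.05 -72.03  76.92] cass [-14.96 134.03] [3.1391e+00 1.0000e-04 1.4058e+00] F [  8.5  -3.8 -13. ] M [-0.54 -1.34 -0.04] op 12.3
```

Emit:
{"fn": "servo_tool", "kwargs": {
  "rows": [
    [30,[0,0.8,1],[0,0,0]],
    [34,[0,0,0],[0,0,0]],
    [34,[0,0,0],[0,0,0]],
    [34,[0,0,-45],[0,0,0]],
    [34,[0,0,-60],[0,0,0]],
    [60,[-50,0,-30],[0,0,0]],
    [60,[-60,0,-10],[0,0,0]],
    [60,[-60,0,0],[0,0,0]]
  ]
}}

```text
clock: 50.55
eef_pos: [492.8, -241.2, 223.2]
tcp_rot: [3.139, 0.001, 1.407]
contact_force: [0.6, 0.2, -0.1]
opening: 0.702
```

Emit:
{"fn": "servo_tool", "kwargs": {
  "rows": [
    [60,[-50,0,0],[0,0,0]],
    [60,[0,0,0],[0,0,0]],
    [60,[0,0,0],[0,0,0]]
  ]
}}

```text
clock: 50.92
eef_pos: [484.1, -288.5, 221.4]
tcp_rot: [-3.141, -0.001, 1.405]
contact_force: [-0.2, 0.1, 0.7]
opening: 0.703
```

```bash
python3 st.py; python3 - <<'E'
from h import *
im,cal=snap("wrist","w11")
K=np.array([195,110])
for o in stripes(im,cal,"amber",100,40): print(o,w2c(o[0]))
for x in(-10,-14): print(x,proj(cal,[*c2w(x,134),100])*1.5625)
E
```

```text
[ 484.07 -288.54  221.35] cass [-16.05 -85.61] [-3.1410e+00 -7.0000e-04  1.4049e+00] F [-0.2  0.1  0.7] M [ 0.06  0.03 -0.01] op 60.1
([511.1, -206.0], [31.1, 11.2], -9.5, 613, [268, 85], [510.9, -205.7]) [-2.8767709   0.23278573]
([324.0, -356.4], [22.7, 8.3], -40.6, 174, [101, 280], [323.8, -356.3]) [-162.86896448 -178.73388154]
-10 [ 408.72366003 -204.24839571]
-14 [ 399.18844602 -204.23593757]
```

View pics/w11.png

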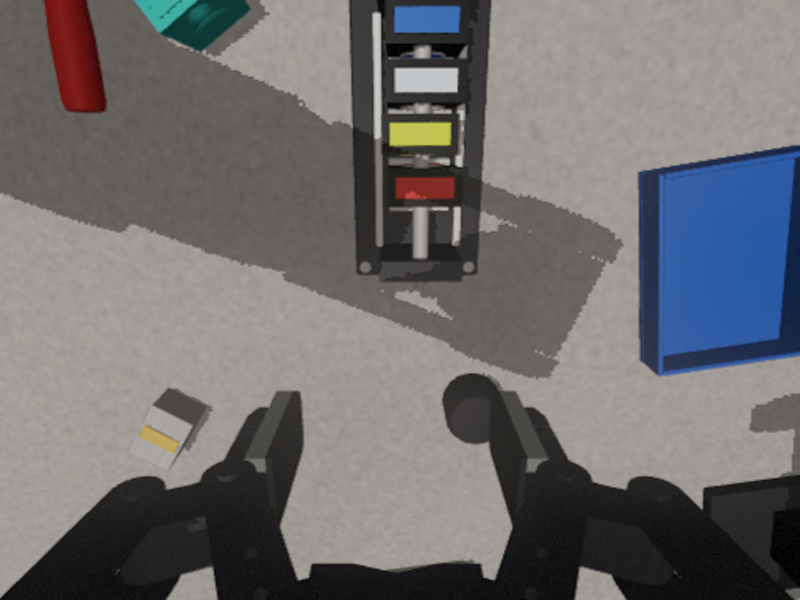

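The rod runs through all four cartridges along column 420. One last look at the bolt with the scene camera.

```bash
python3 - <<'E'
from h import *
im,cal=snap("scene","s4",1)
for y in(134,):
    for x in(-14,-10): print(proj(cal,[*c2w(x,y),100]))
for o in stripes(im,cal,"amber",100,10): print(o[4],o[3])
m=cmask(im,"green");n,l,st,ce=cv2.connectedComponentsWithStats(m);print("green",[(st[i,4],ce[i].round()) for i in range(1,n) if st[i,4]>10])
x0,y0=140,190
cv2.imwrite("pics/s4c.png",cv2.resize(im[y0:y0+100,x0:x0+130],None,fx=6,fy=6,interpolation=cv2.INTER_CUBIC))
E
```

```text
[233.85062636 216.76740387]
[234.2948188  218.10682677]
[88, 204] 34
[231, 217] 84
[183, 239] 83
green []
```

View pics/s4c.png

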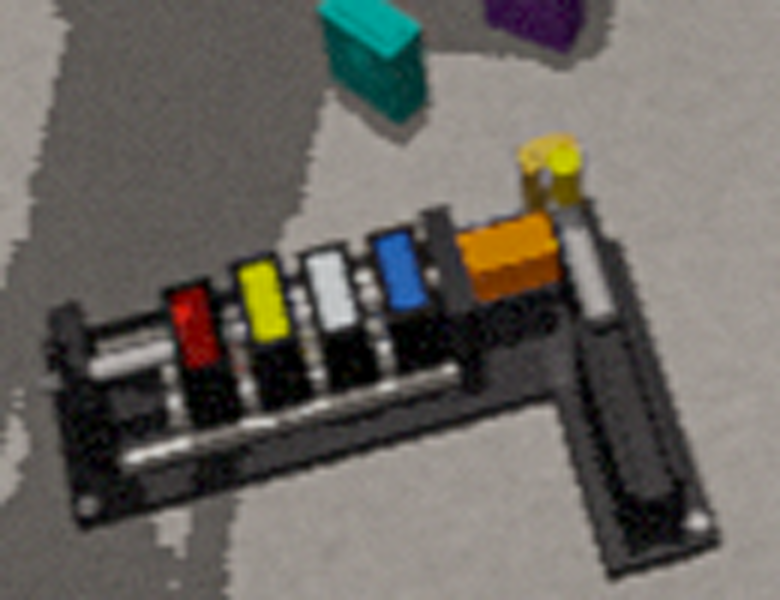

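The knob top is at (234.3,216.3), against (233.9,216.8) predicted for home. The bolt lies across behind the head.

```bash
python3 -c "
from rig import sign_off;print(sign_off())"
```

```text
the job is handed in; nothing more can be done
None
```

The job is done and handed in, at about 51 s on the robot's clock. I drew the bolt back and stood the four cartridges that were present (red, amber, white, blue) in slots −30, 0, 30 and 60 mm. Then I pushed the rod in until its head met the bracket (about 9 N of resistance) and slid the bolt 78 mm home to its stop. Green was absent, and I did not grasp any of the look-alikes or bystanders.

- **Cartridges and rod:** the last pictures show all four cartridges upright with the rod running through them, and the head against the bracket. The rod's tip beyond the far bracket was hidden from both cameras, so I judged its depth from the head.
- **Bolt:** its knob is within about 1 pixel of where home should be, across behind the head.
- **Readings that disagreed:**
  - My first cassette fit was one slot off; I redid it before moving anything.
  - I first took the pink look-alike for amber; I corrected that from a close view before grasping.
  - Before the rod went in, the cartridges measured about 1 to 2 mm off the slot centre across the cassette; the rod still passed through with no noticeable resistance.

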